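# Hang a parts caddy below a hanger on the bench rail

## Task

Get the parts tray up off the repair bench: hang the steel hanger by its hook on the rail, let go of it, then hook the parts caddy onto the hanger's lower cross bar by pressing its snap hook gently down over the bar until the spring gate has closed behind it. Leave the two hanging one below the other, upright and still, let go of both, keep the caddy upright on the way, do not force anything and leave the other things on the bench where they are.

Things in the scene. Friction and masses are not known exactly. Their poses are not given: they have to be found in the camera images.
- rail: Steel rail stand fixed on the bench: a round bar 12 mm thick, 360 long along the stand's y axis, its axis 335 mm above the bench, on two posts (16 mm thick, foot discs 70 mm across) at its ends. Origin on the bench below the middle of the bar. x points across the rail, away from the robot.
- rail_mid (a point): Middle of the rail bar, on its axis.
- hanger: Loose steel hanger, 209 mm tall, 158 wide (y), 0.25 to 0.42 kg, standing on two feet at y = +-75 (each 70 long in x, 12 wide, 8 high). Origin at bench level between the feet, z up, its grip on the -x side. From the top: strap hook, grip block, a top bar along y (z 130 to 140), 8 mm round side rods at y = +-75, and between them the lower cross bar. It hangs upright.
- hanger_bar_low (a point): Lowest place of the middle of the cross bar's axis (8 mm round bar along y, at x = 0): 26 mm above the hanger's origin. The bar is clamped on the rods at a height set afresh each time, 0 to 40 mm above this point and not measured: find it by sight or touch. It stays put under 20 N. Between cross bar and top bar the frame is open, 140 mm wide.
- hanger_seat (a point): Point in the hanger's hook where the rail's axis lies when it hangs: x = 0, 199 mm above the hanger's origin. The hook is a 4 mm strap, 20 wide (y), open downward, 18 mm inside (x = -9 to 9), inside top at z = 205; spine on the -x side, free lip on the +x side, flared, ending at z = 175.
- hanger_grip (a point): Centre of the hanger's black plastic grip block: 20 mm wide in y (grip it across this), 33 long in x (-46 to -13), 24 high (z 151 to 175); 30 mm before (-x) and 36 mm below the hook's seat point.
- caddy: Loose grey parts tray (75 x 110 x 30 mm) on an upright steel strap (20 wide in y, x = -12 to -8) that ends in a snap hook; 148 mm tall, 0.21 to 0.34 kg, standing on the bench. Origin: underside, straight below the hook, z up, its grip on the -x side. The +x side of the strap is open from lip to tray, so the hook can pass over a bar from the -x side and come down. It hangs upright.
- caddy_throat (a point): Point in the caddy's hook where the cross bar's axis lies when fully seated: x = 0, 140 mm above the caddy's origin, 16.5 mm above the gate. The hook is a 4 mm strap open downward, 16 mm inside (x = -8 to 8), inside top at z = 144; free lip on the +x side, flared, ending at z = 109.
- caddy_grip (a point): Centre of the caddy's black plastic grip block: 20 mm wide in y (grip it across this), 34 long in x (-46 to -12), 24 high (z 76 to 100); 30 mm before (-x) and 52 below the throat. On hooking it comes under the hanger's own grip: take it with the fingers tilted 30 to 45 degrees, coming from above and from -x, so that the hand stays in front of the hanger.
- gate (a joint): Spring gate closing the snap hook's mouth, a flap 15 mm long hinged on the strap side 123.5 mm above the caddy's origin, swinging up into the hook: 0 closed, 1.4 rad fully open. The bar meets it 22 mm before its seat; pushing the caddy down through it takes about 3 to 8 N and opens it to about 1 rad; it springs shut behind the bar about 4 mm before the seat.
- cup: White ceramic cup, 72 mm across, 75 high; loose, to be left alone. Origin: centre of its underside.
- driver: Screwdriver with a black handle, 170 mm long, lying; loose, to be left alone. Origin: centre of its underside.
- tape: White ring-shaped roll, 64 mm across, 19 high; loose, to be left alone. Origin: centre of its underside.
- heatsink: Finned aluminium heatsink, 50 x 50 x 16 mm; loose, to be left alone. Origin: centre of its underside.
- laptop: Closed laptop, 230 x 330 x 28 mm; loose, to be left alone. Origin: centre of its underside.
- jar: Clear jar with a white cap, 50 mm across, 60 high; loose, to be left alone. Origin: centre of its underside.
- board: Green circuit board, 160 x 120 mm, about 16 high; loose, to be left alone. Origin: centre of its underside.
Mind the look-alikes: they are no part of the job. What is shaped like the hanger but purple or turquoise is not meant.

How it is judged:
By the outcome, as a careful person would: the job done as asked, in the order asked, and still so for the second after the job is handed in, with the robot touching nothing.
It also fails if it takes over 70 s, if anything falls off the work surface, if the arm or the gripper's body presses on something with over 40 N, if the wrist force passes 120 N, or if a joint passes its speed limit or range.

## Robot

A 6-joint arm with a two-finger parallel gripper is mounted at the origin on the work surface. World frame = base frame: x ahead of the robot, y to its left, z up, the work surface at z = 0. Lengths are in m, angles in rad, forces in N, time in s.
With the tool pointing down it reaches from about 0.4 to 0.825 m from the base axis. Payload 7 kg.
Tool frame: the origin (TCP) lies on the centre line of the jaws, within the pads' length; the fingertips stand 25 mm ahead of it and the grasp point (between the pads) lies 6 mm ahead of it; z points along the fingers, y is the direction in which the jaws open and shut (so a half turn about z gives the same grasp; the last joint's range is limited). The gripper opens to 88 mm and grips with 3 to 60 N. Pads are 19 mm wide; open, the fingers measure 130 mm over their backs; the gripper's body (78 mm by 193 mm) begins 47 mm behind the grasp point.
Start: joints at [-1.019, 0.359, 0.012, 0, -1.224, -0.288], TCP at [0.176, -0.652, 0.213] pointing down, gripper open.
Joint ranges: [-3.07, 3.07], [-1.43, 2.12], [-1.02, 1.25], [-3.03, 1.67], [-3.05, -0], [-3.03, 3.03]. Speed limits (rad/s): [2.39, 2.39, 3.01, 3.14, 3.14, 3.14].

## Interface

Orientations are given as [roll, pitch, yaw] about the fixed x, y, z axes, in that order (R = Rz(yaw) Ry(pitch) Rx(roll)).
In Python, from station import * gives the robot as it stands. The module is installed in compiled form; this text tells all that it offers.
- The arm moves only by the tool step_arm, never from a script. Its argument "commands" is text: rows parted by semicolons, each of 6 numbers parted by spaces: the shift along the tool's x, y, z in mm, then the turn, a rotation vector about the tool's x, y, z in rad. A call has 1 to 8 rows; each row shifts and turns the commanded pose from where the row before left it, along the tool's axes as they then stand; what a row does not reach is not made up. A row lasts 1/8 s, in which the tool goes at most 62.5 mm and 10.7 degrees, less where a joint would pass 70% of its speed; a pose out of reach is approached as far as the arm can. A call is refused whole if a number of a shift passes 62.5 or a number of a turn 0.188, either way. A call with a gripper value outside its range is refused whole. "jaw" is the finger opening in mm, from 0 to 87.6, set as the call begins (left out, the last holds). The fingers move at their own pace and stop on an object; "grip_force" is the grip in N (left out, the last holds). Time passes only in rows, so rows that do not move let the fingers close. It gives the time, the measured TCP pose, the force and the opening at its end, in the units of the state.
- get_state(): the state, without advancing time (a new reading comes with each control period).
- grab_frame(name): name is "scene" or "top" or "wrist"; returns a dict with "frame" (480x640x3 uint8, red, green, blue), "fovy" (degrees; the focal length in pixels is half the picture's height over the tangent of half this angle, whatever the lens; pixels are square), "cx", "cy" (the principal point, pixels), "rvec" (rotation vector, rad) and "tvec" (3), from world to camera coordinates, as OpenCV has them; the wrist camera has in their place "tool_from_camera" (4x4, takes a point from camera to tool coordinates, whose origin is the TCP and whose axes are the flange's). Camera axes: x right, y down, z forward; pixel columns grow to the right and rows downward; lengths in m; the calibration is good to about 2 mm. A picture is of the moment at which its call begins: read the wrist's pose just before it. There is no depth.
- job_done(): hands the job in, once; it reports no verdict.
Trained networks look in a picture, given as the dict that the camera call returned (one of the last four; its "shot" number tells which), for a name from the list of things; names that differ only in an ending like _2 or _b are one class to them, and where a whole thing is asked for, a point or a joint stands for the part that bears it (a point fixed in the world has none). Each returns a list of dicts, best first, with "conf" (0 to 1); they miss things now and then, are a little off and sometimes report something else, mostly with a low value. They report only what shows in the picture. A call takes as long as a camera call. They do not tell look-alikes from the thing itself.
- recognise(picture, name): "pixel" ([column, row] in pixels, amid what is visible of it).
The state is a dict: "t": time; "q": joint angles; "qd": joint speeds; "joint_efforts": joint torques, N m; "eef_pos": TCP position; "ee_rot": TCP orientation; "force": force on the tool from outside, world axes, zero at the start; "moment": the same for the moment, N m; "width": finger opening in m.
Only numpy, scipy, OpenCV 4.12 (cv2) and the standard library are available. Lean on these libraries where they do the work, as an engineer would, in place of code of your own. Each camera call takes 0.05 s, during which the arm holds its last target.

## Working session

There is one attempt and no reset: what is moved stays moved. The work goes in short steps, Python scripts to look and compute and a tool call to move; the robot and the scene stay as the last step left them, time stands still between calls to the robot, and variables do not carry over. Pictures are saved under pics/ and viewed, and the job is handed in when it is done.

Besides the shell and the picture viewer there is one more tool, called after "Call:" as a command line: name --argument value ..., lists and objects as JSON in quotes. step_arm: Moves the arm, as the interface text tells. Its arguments: {"type":"object","properties":{"commands":{"type":"string"},"jaw":{"type":"number"},"grip_force":{"type":"number"}},"required":["commands"]}

```bash
mkdir -p pics
cat > h.py <<'E'
from station import *
import numpy as np, cv2, pickle
from scipy.spatial.transform import Rotation as R
def shot(name,fn):
    s=get_state(); g=grab_frame(name); cv2.imwrite('pics/'+fn,g['frame'][:,:,::-1]); 
    pickle.dump((s,{k:v for k,v in g.items()}),open('pics/'+fn+'.pkl','wb')); return s,g
def K(g):
    f=240/np.tan(np.radians(g['fovy'])/2); return np.array([[f,0,g['cx']],[0,f,g['cy']],[0,0,1.]])
def RT(s,g):
    # world->cam
    if 'rvec' in g: return cv2.Rodrigues(np.array(g['rvec'],float))[0],np.array(g['tvec'],float).ravel()
    T=np.eye(4);T[:3,:3]=R.from_euler('xyz',s['ee_rot']).as_matrix();T[:3,3]=s['eef_pos']
    W=np.linalg.inv(T@np.array(g['tool_from_camera'])); return W[:3,:3],W[:3,3]
def ray(s,g,px):
    r,t=RT(s,g); d=np.linalg.inv(K(g))@[px[0],px[1],1]; o=-r.T@t; d=r.T@d; return o,d/np.linalg.norm(d)
def atz(s,g,px,z):
    o,d=ray(s,g,px); return o+d*(z-o[2])/d[2]
def proj(s,g,P):
    r,t=RT(s,g); p=(K(g)@(r@np.atleast_2d(P).T+t[:,None])); return (p[:2]/p[2]).T
def tri(*rs):
    A=np.zeros((3,3));b=np.zeros(3)
    for o,d in rs:
        M=np.eye(3)-np.outer(d,d);A+=M;b+=M@o
    x=np.linalg.solve(A,b); return x,[np.linalg.norm((np.eye(3)-np.outer(d,d))@(x-o)) for o,d in rs]
def load(fn): return pickle.load(open('pics/'+fn+'.pkl','rb'))
E
python3 - <<'E'
from h import *
print(get_state())
for n in ['scene','top','wrist']:
    s,g=shot(n,n+'0.png'); print(n,g['fovy'],g['cx'],g['cy'], RT(s,g))
    for o in ['rail','rail_mid','hanger','hanger_grip','hanger_seat','hanger_bar_low','caddy','caddy_grip','caddy_throat']:
        try: print(o,[(np.round(r['pixel']),round(r['conf'],2)) for r in recognise(g,o)])
        except Exception as e: print(o,e)
print(get_state()['t'])
E
```

```text
{'t': 0.0, 'q': array([-1.01889825e+00,  3.59377819e-01,  1.10536269e-02, -3.80582904e-04,
       -1.22409739e+00, -2.88121332e-01]), 'qd': array([-1.55166049e-03,  4.80541510e-04, -2.24084129e-03, -5.82878492e-05,
        1.70731949e-03,  8.82670299e-04]), 'joint_efforts': array([ 7.59967352e-04, -5.82717168e+01,  2.93048912e+01,  6.99686229e+00,
        6.63730607e-03, -1.76099911e-04]), 'eef_pos': array([ 0.17585032, -0.65115152,  0.21162081]), 'ee_rot': array([ 3.13993273e+00, -1.18842197e-04, -2.87794542e+00]), 'force': array([-0.13130362,  0.69728478, -0.68573598]), 'moment': array([ 0.01122864, -0.02835956, -0.02792342]), 'width': 0.08764996034202133}
scene 47.66853056047622 319.8206873677718 240.2532164602551 (array([[-0.74673689,  0.66469405, -0.02378746],
       [ 0.44012924,  0.46700778, -0.76693545],
       [-0.4986685 , -0.58316855, -0.64128322]]), array([ 0.37697091, -0.03204651,  1.84753111]))
rail [(array([290., 273.]), 0.86), (array([365., 351.]), 0.33)]
rail_mid [(array([288., 268.]), 0.6)]
hanger [(array([313., 182.]), 0.77), (array([255., 240.]), 0.56), (array([41
[... 1476 characters left out ...]
)]
caddy [(array([220., 209.]), 0.71), (array([478., 204.]), 0.6)]
caddy_grip [(array([219., 211.]), 0.87), (array([163., 223.]), 0.46)]
caddy_throat [(array([219., 210.]), 0.71)]
wrist 66.0683586303944 315.81326561737876 239.32511143504667 (array([[-2.59775346e-01,  9.65669054e-01,  2.17759985e-04],
       [ 9.30200778e-01,  2.50173432e-01,  2.68588470e-01],
       [ 2.59313096e-01,  6.99752233e-02, -9.63254995e-01]]), array([ 0.67387286, -0.03445789,  0.39119016]))
rail []
rail_mid []
hanger [(array([576., 250.]), 0.69)]
hanger_grip [(array([577., 250.]), 0.82)]
hanger_seat [(array([574., 249.]), 0.58)]
hanger_bar_low [(array([574., 250.]), 0.87)]
caddy []
caddy_grip []
caddy_throat []
1.5
```

View pics/scene0.png

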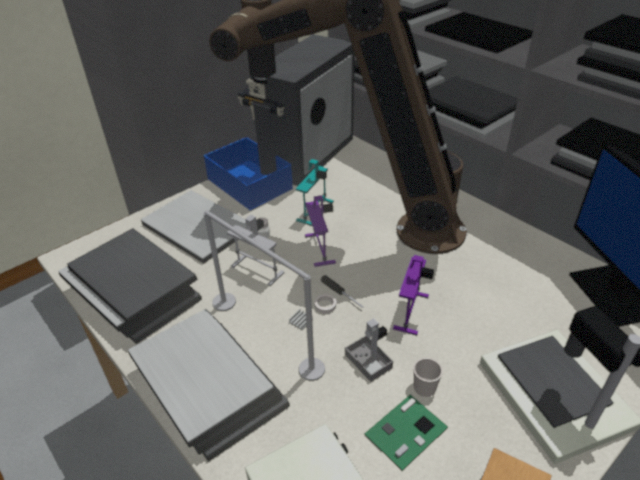

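View pics/top0.png

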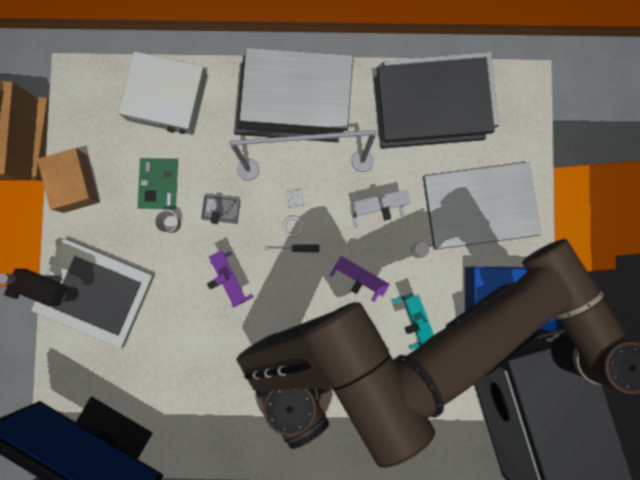

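View pics/wrist0.png

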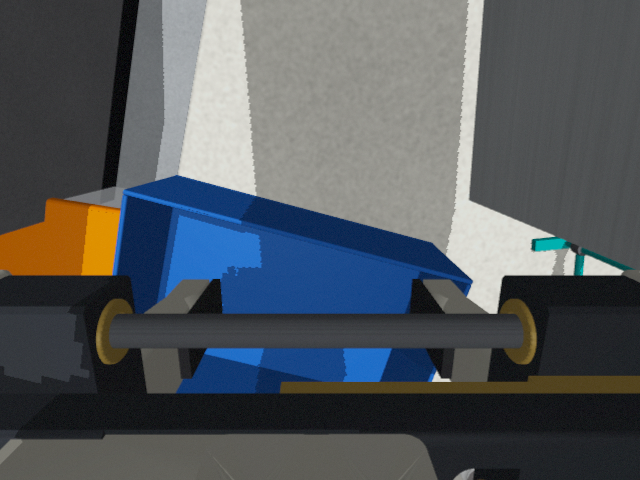

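Run:
```python
import cv2
a=cv2.imread('pics/scene0.png')[190:400,180:440]; cv2.imwrite('pics/sc.png',cv2.resize(a,None,fx=3,fy=2.857,interpolation=3)[:600])
b=cv2.imread('pics/top0.png')[110:260,190:450]; cv2.imwrite('pics/tc.png',cv2.resize(b,None,fx=3,fy=3,interpolation=3))
```

```text
(no output)
```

View pics/sc.png

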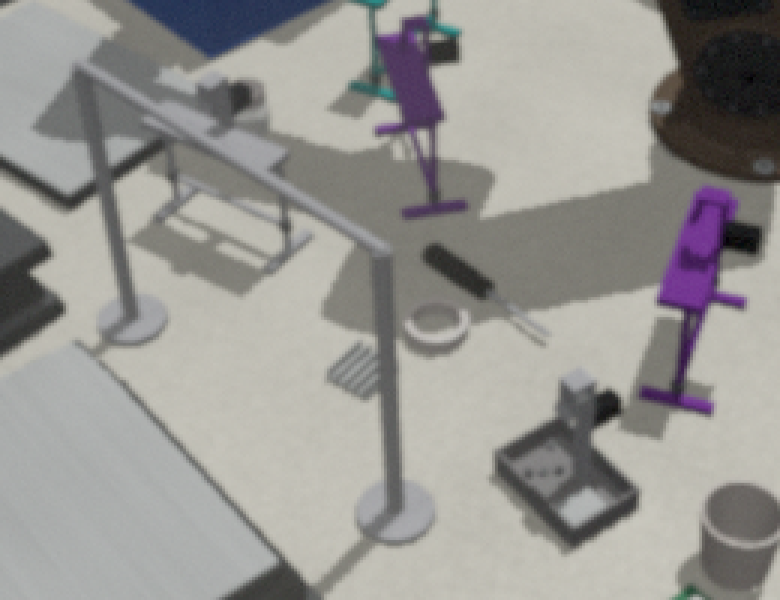

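View pics/tc.png

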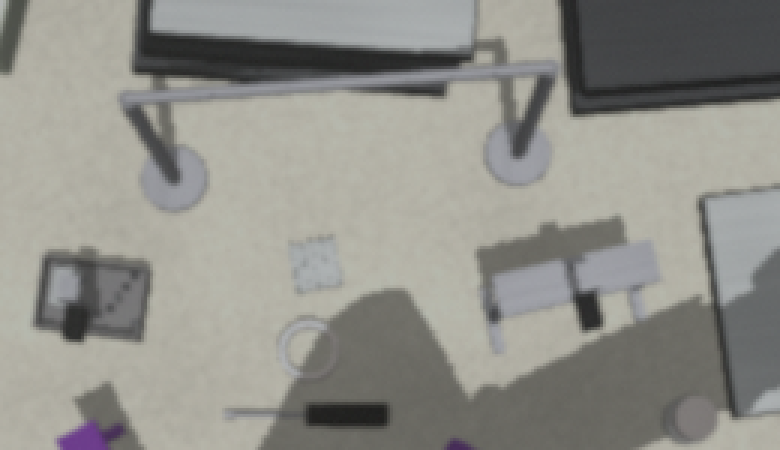

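Run:
```python
from h import *
s,g=load('top0.png'); s2,g2=load('scene0.png')
T=lambda u,v:(190+u/3,110+v/3)
S=lambda u,v:(180+u/3,190+v/2.857)
def P(n,px,z,ss=(s,g)): print(n,np.round(atz(*ss,px,z),4))
P('railL',T(125,100),.335);P('railR',T(553,68),.335);P('footL',T(174,178),.004);P('footR',T(518,153),.004)
P('railL s',S(388,248),.335,(s2,g2));P('railR s',S(82,68),.335,(s2,g2));P('footL s',S(396,512),.004,(s2,g2));P('footR s',S(133,320),.004,(s2,g2))
P('grip',T(588,311),.175)
P('hookmid',T(572,268),.209)
P('bar a',T(492,305),.14);P('bar b',T(660,278),.14)
P('foot1 front',T(497,352),.0);P('foot2 front',T(640,318),.0)
P('cgrip',T(75,322),.1)
for c in [(48,255),(150,263),(142,338),(37,327)]: P('tray',T(*c),.03)
# hanger/caddy in scene
P('grip s',S(240,97),.163,(s2,g2)); P('cgrip s',S(606,406),.088,(s2,g2))
```

```text
railL [0.6712 0.1586 0.335 ]
railR [ 0.7044 -0.2032  0.335 ]
footL [0.6724 0.1572 0.004 ]
footR [ 0.7047 -0.2019  0.004 ]
railL s [0.6692 0.1617 0.335 ]
railR s [ 0.7079 -0.1936  0.335 ]
footL s [0.674  0.1596 0.004 ]
footR s [ 0.7063 -0.1989  0.004 ]
grip [ 0.5182 -0.2547  0.175 ]
hookmid [ 0.5532 -0.2355  0.209 ]
bar a [ 0.5268 -0.1675  0.14  ]
bar b [ 0.5555 -0.3276  0.14  ]
foot1 front [ 0.4958 -0.1828  0.    ]
foot2 front [ 0.5338 -0.3308  0.    ]
cgrip [0.5082 0.2385 0.1   ]
tray [0.5849 0.2814 0.03  ]
tray [0.5784 0.1763 0.03  ]
tray [0.5009 0.1823 0.03  ]
tray [0.5104 0.2903 0.03  ]
grip s [ 0.5147 -0.2538  0.163 ]
cgrip s [0.5046 0.2435 0.088 ]
```

```bash
cat >> h.py <<'E'
def toolR(yaw,t):
    # tool y = object y ; z = forward-down
    return (R.from_euler('z',yaw)*R.from_matrix(np.array([[-np.cos(t),0,np.sin(t)],[0,1,0],[-np.sin(t),0,-np.cos(t)]])))
def rows(p0,R0,p1,R1,n):
    """rows from pose to pose; returns text"""
    rv=(R0.inv()*R1).as_rotvec()/n; out=[];p=np.array(p0,float);Rc=R0
    for i in range(n):
        pt=np.array(p0)+(np.array(p1)-p0)*(i+1)/n
        d=np.round(Rc.inv().apply(pt-p)*1000,1); r=np.round(rv,3)
        out.append(' '.join('%g'%v for v in [*d,*r])); p=p+Rc.apply(d/1000); Rc=Rc*R.from_rotvec(r)
    return '; '.join(out),p,Rc
def cur():
    s=get_state(); return s['eef_pos'],R.from_euler('xyz',s['ee_rot']),s
E
python3 - <<'E'
from h import *
s,g=load('top0.png')
for px in [(413,318),(358,278),(230,278)]: print(atz(s,g,px,.15))
p,r,_=cur(); R1=toolR(.2,.6)
print(r.as_matrix().round(2)); print(R1.as_matrix().round(2))
a,p1,r1=rows(p,r,[.25,-.55,.40],r,4);print(a)
a,p1,r1=rows(p1,r1,[.44,-.27,.36],R1,8);print(a,p1)
E
```

```text
[ 0.22800612 -0.33584574  0.15      ]
[ 0.33716942 -0.18037972  0.15      ]
[0.33060482 0.18143849 0.15      ]
[[-0.97 -0.26 -0.  ]
 [-0.26  0.97  0.  ]
 [ 0.    0.   -1.  ]]
[[-0.81 -0.2   0.55]
 [-0.16  0.98  0.11]
 [-0.56  0.   -0.83]]
-24.5 19.7 -46.9 0 0 0; -24.5 19.7 -46.8 0 0 0; -24.5 19.7 -46.9 0 0 0; -24.4 19.7 -46.8 0 0 0
-32.1 27.6 5 0.002 -0.075 0.008; -31.3 27.9 7.3 0.002 -0.075 0.008; -30.6 28.1 9.6 0.002 -0.075 0.008; -29.5 28.4 11.8 0.002 -0.075 0.008; -28.3 28.6 13.9 0.002 -0.075 0.008; -26.9 28.9 15.9 0.002 -0.075 0.008; -25.5 29.2 17.8 0.002 -0.075 0.008; -23.8 29.3 19.6 0.002 -0.075 0.008 [ 0.44002867 -0.27003191  0.3599964 ]
```

Call:
step_arm --commands "-24.5 19.7 -46.9 0 0 0; -24.5 19.7 -46.8 0 0 0; -24.5 19.7 -46.9 0 0 0; -24.4 19.7 -46.8 0 0 0"

```text
t: 2.0
eef_pos: [0.2503, -0.549, 0.4017]
ee_rot: [-3.141, 0.0, -2.878]
force: [0.9, -1.4, 0.2]
width: 0.0876
```

Call:
step_arm --commands "-32.1 27.6 5 0.002 -0.075 0.008; -31.3 27.9 7.3 0.002 -0.075 0.008; -30.6 28.1 9.6 0.002 -0.075 0.008; -29.5 28.4 11.8 0.002 -0.075 0.008; -28.3 28.6 13.9 0.002 -0.075 0.008; -26.9 28.9 15.9 0.002 -0.075 0.008; -25.5 29.2 17.8 0.002 -0.075 0.008; -23.8 29.3 19.6 0.002 -0.075 0.008"

```text
t: 3.0
eef_pos: [0.4405, -0.269, 0.3604]
ee_rot: [3.138, 0.603, -2.946]
force: [1.5, -0.4, -0.4]
width: 0.0876
```

Run:
```python
from h import *
s,g=shot('wrist','w1.png')
print(s['t'],s['q'],s['eef_pos'],s['force'])
for n in ['hanger_grip','hanger_seat']: print(n,recognise(g,n))
print(np.array(g['tool_from_camera']).round(3))
```

```text
3.0 [-0.48216382 -0.19291871 -0.25184441 -0.42362178 -1.06208572 -0.76806388] [ 0.4405124  -0.26903432  0.36039659] [ 1.48516237 -0.35203171 -0.41503307]
hanger_grip [{'pixel': [312.0, 166.8], 'conf': 0.95}, {'pixel': [478.2, 19.9], 'conf': 0.61}, {'pixel': [96.7, 81.7], 'conf': 0.46}]
hanger_seat [{'pixel': [477.2, 20.8], 'conf': 0.89}, {'pixel': [314.8, 168.7], 'conf': 0.73}]
[[-0.001 -0.963 -0.269  0.072]
 [ 1.    -0.001 -0.001  0.001]
 [ 0.    -0.269  0.963 -0.173]
 [ 0.     0.     0.     1.   ]]
```

View pics/w1.png

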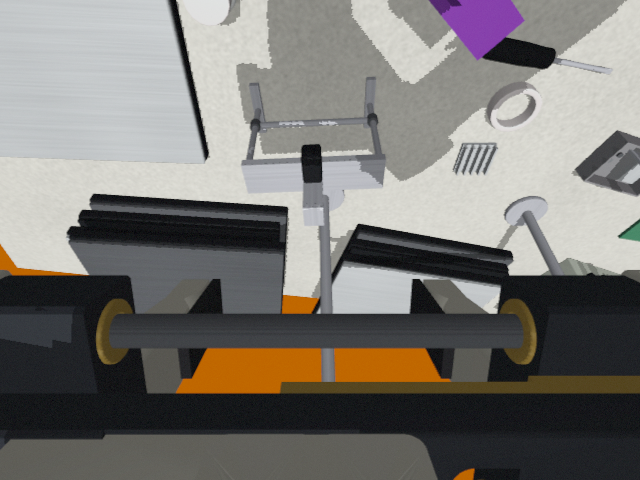

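Run:
```python
import cv2
a=cv2.imread('pics/w1.png')[70:230,230:400]; cv2.imwrite('pics/w1c.png',cv2.resize(a,None,fx=3.75,fy=3.75,interpolation=3))
```

```text
(no output)
```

View pics/w1c.png

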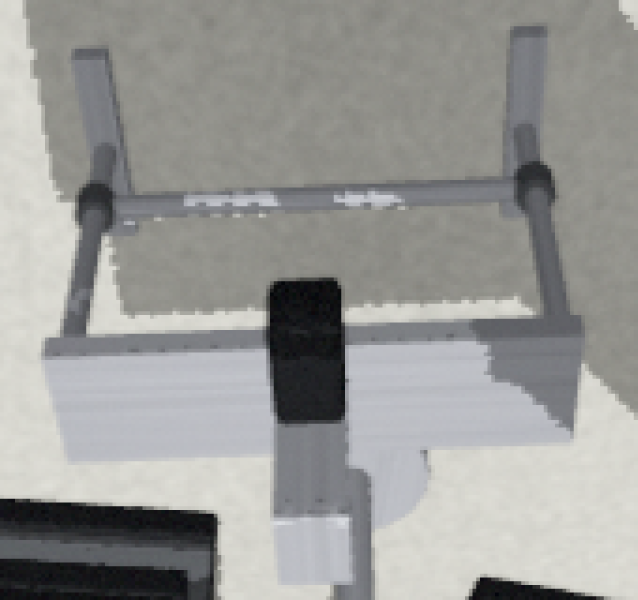

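```bash
cat > fit.py <<'E'
from h import *
from scipy.optimize import least_squares
s,g=load('w1.png')
pts=[((90,50),(-35,-75,8)),((529,30),(-35,75,8)),((306,280),(-46,0,151)),((308,329),(-46,0,175)),((310,422),(-13,0,175)),((95,205),(0,-75,'h')),((535,186),(0,75,'h')),((312,515),(-13,0,209)),((314,583),(13,0,209))]
U=np.array([(230+a/3.75,70+b/3.75) for (a,b),_ in pts])
def mod(v,fz=0):
    x,y,yaw,h=v[:4]; P=np.array([(a,b,26+h*1000 if c=='h' else c) for _,(a,b,c) in pts])/1000
    return R.from_euler('z',yaw).apply(P)+[x,y,0]
f=lambda v:(proj(s,g,mod(v))-U).ravel()
r=least_squares(f,[.545,-.248,.2,.02]); print(r.x); print(f(r.x).reshape(-1,2).round(1))
E
python3 fit.py
```

```text
[ 0.5483947  -0.24814136  0.24006274  0.01726193]
[[-0.2  1.5]
 [ 0.5  1.7]
 [-0.1 -2.3]
 [-0.7 -0.4]
 [ 0.4  0.8]
 [ 0.3 -0.1]
 [-0.3  0.3]
 [-0.2 -0.5]
 [ 0.5 -0.6]]
```

Run:
```python
from h import *
p,r,s=cur(); R1=toolR(.24,.6); z=R1.apply([0,0,1])
G=np.array([.5188,-.2553,.165]); 
a,p1,r1=rows(p,r,G-(.006+.08)*z,R1,5);print(a)
a,p1,r1=rows(p1,r1,G-.006*z,R1,5);print(a,p1)
```

```text
8.8 -1 24.1 -0.004 0 -0.007; 8.8 -1.1 24.1 -0.004 0 -0.007; 8.9 -1 24 -0.004 0 -0.007; 8.8 -1.2 24.1 -0.004 0 -0.007; 8.9 -1.1 24.1 -0.004 0 -0.007
0 -0 16 0 0 0; 0 -0 16 0 0 0; 0 -0 16 0 0 0; 0 -0 16 0 0 0; 0.1 -0 16 0 0 0 [ 0.51548377 -0.25606681  0.16989012]
```

Call:
step_arm --commands "8.8 -1 24.1 -0.004 0 -0.007; 8.8 -1.1 24.1 -0.004 0 -0.007; 8.9 -1 24 -0.004 0 -0.007; 8.8 -1.2 24.1 -0.004 0 -0.007; 8.9 -1.1 24.1 -0.004 0 -0.007; 0 0 0 0 0 0" --jaw 50

```text
t: 3.9
eef_pos: [0.4713, -0.2686, 0.2338]
ee_rot: [3.138, 0.597, -2.905]
force: [0.5, -0.5, -0.2]
width: 0.0499
```

Run:
```python
from h import *
s,g=shot('wrist','w2.png'); print(s['t'],s['eef_pos'],s['ee_rot'],s['force'])
G=np.array([.5188,-.2553,.163]);print(proj(s,g,G))
```

```text
3.9 [ 0.47131801 -0.26861886  0.23376766] [ 3.13812411  0.59690194 -2.90484195] [ 0.54609111 -0.53818745 -0.20875343]
[[316.59871503 239.91704618]]
```

View pics/w2.png

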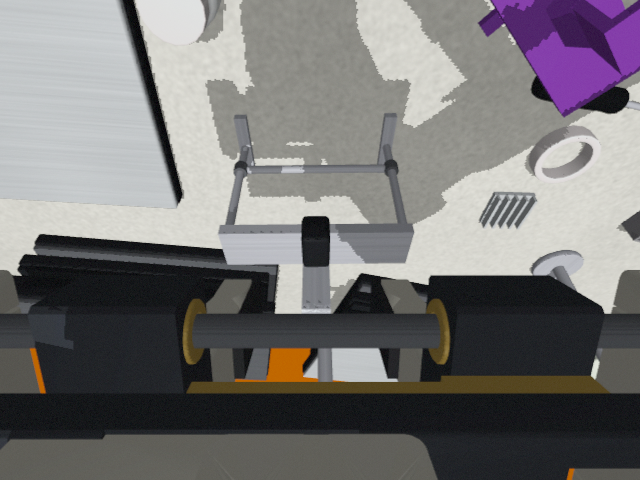

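Call:
step_arm --commands "0 0 16 0 0 0; 0 0 16 0 0 0; 0 0 16 0 0 0; 0 0 16 0 0 0; 0 0 14 0 0 0; 0 0 0 0 0 0"

```text
t: 4.7
eef_pos: [0.5148, -0.2573, 0.1698]
ee_rot: [3.139, 0.598, -2.903]
force: [-0.2, 0.0, -0.2]
width: 0.0499
```

Call:
step_arm --commands "0 0 0 0 0 0; 0 0 0 0 0 0; 0 0 0 0 0 0; 0 0 0 0 0 0; 0 0 0 0 0 0" --jaw 10 --grip_force 35

```text
t: 5.32
eef_pos: [0.5147, -0.2579, 0.1715]
ee_rot: [3.141, 0.6, -2.903]
force: [0.2, -0.8, 0.5]
width: 0.0107
```

Run:
```python
from h import *
s,g=shot('wrist','w3.png'); print(s['width'],s['eef_pos'])
s,g=shot('scene','s3.png')
a=g['frame'][150:330,150:400,::-1]; cv2.imwrite('pics/s3c.png',cv2.resize(a,None,fx=3,fy=3,interpolation=3))
```

```text
0.010745464657167126 [ 0.51470509 -0.25792629  0.171478  ]
```

View pics/w3.png

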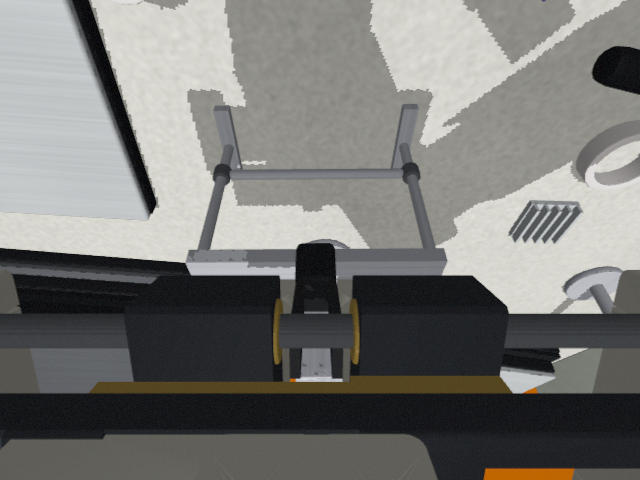

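View pics/s3c.png

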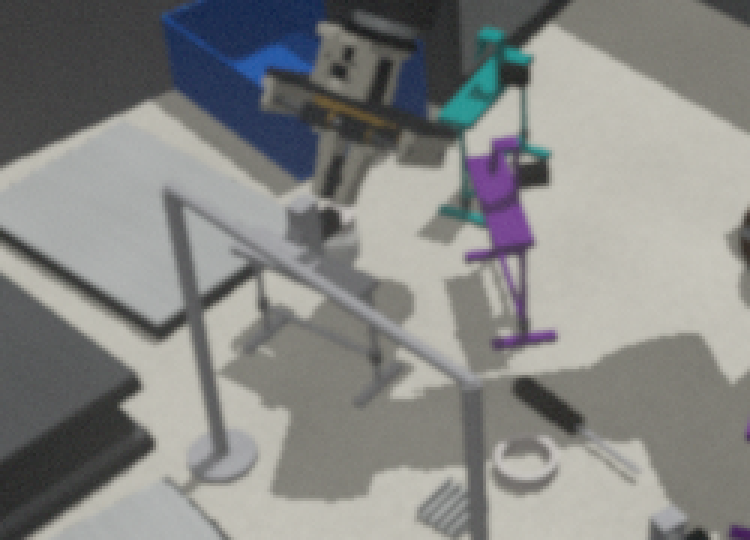

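Run:
```python
from h import *
s,g=load('w3.png'); p=s['eef_pos'];r=R.from_euler('xyz',s['ee_rot'])
for n,l in [('tip',[0,0,.025]),('tipL',[0,-.005,.025]),('grasp',[0,0,.006]),('tipback',[.0095,0,.025])]: print(n,p+r.apply(l),proj(s,g,p+r.apply(l)))
print(proj(s,g,[.5193,-.2552,.163]))
a=g['frame'][220:400,220:420,::-1]; cv2.imwrite('pics/w3c.png',cv2.resize(a,None,fx=3.3,fy=3.3,interpolation=3))
```

```text
tip [ 0.52842694 -0.25457959  0.1508501 ] [[314.13812991 267.28530318]]
tipL [ 0.52961067 -0.25943745  0.15084938] [[305.36185199 267.2921667 ]]
grasp [ 0.51799833 -0.25712308  0.1665273 ] [[313.96682899 279.76225446]]
tipback [ 0.52081099 -0.25643461  0.14548295] [[314.10161179 251.36895489]]
[[316.94581262 276.00742803]]
```

View pics/w3c.png

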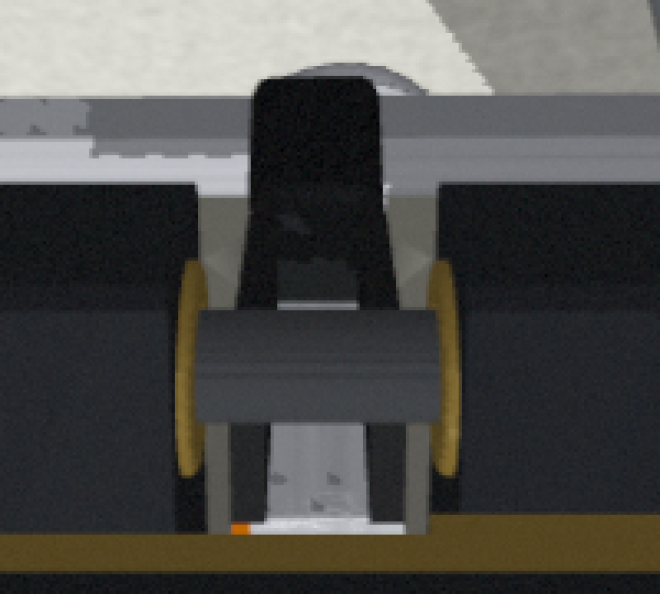

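Run:
```python
from h import *
s,g=load('w3.png')
for P in [(-46,-10,151),(-46,10,151),(-46,-10,175),(-46,10,175),(-13,-10,175),(-13,10,175),(-13,-10,209),(13,-10,209),(0,-75,43),(0,75,43),(-35,-75,8),(-35,75,8)]:
    W=R.from_euler('z',.24).apply(np.array(P)/1000)+[.5484,-.2481,0]
    q=proj(s,g,W)[0]; print(P,q.round(0),((q-220)*3.3).round(0))
print(K(g)[0,0])
p=s['eef_pos'];r=R.from_euler('xyz',s['ee_rot'])
for l in [(.0095,-.0053,.025),(-.0095,-.0053,.025),(.0095,-.0053,-.013),(-.0095,-.0053,-.013)]:
  q=proj(s,g,p+r.apply(l))[0]; print(l,q.round(0),((q-220)*3.3).round(0))
```

```text
(-46, -10, 151) [298. 239.] [256.  63.]
(-46, 10, 151) [336. 239.] [383.  63.]
(-46, -10, 175) [296. 278.] [251. 191.]
(-46, 10, 175) [338. 278.] [389. 191.]
(-13, -10, 175) [299. 312.] [259. 304.]
(-13, 10, 175) [335. 312.] [381. 303.]
(-13, -10, 209) [296. 375.] [252. 510.]
(13, -10, 209) [299. 392.] [259. 568.]
(0, -75, 43) [223. 173.] [  10. -155.]
(0, 75, 43) [410. 173.] [ 628. -156.]
(-35, -75, 8) [221. 110.] [   5. -364.]
(-35, 75, 8) [411. 109.] [ 632. -365.]
369.0853818492565
(0.0095, -0.0053, 0.025) [305. 251.] [279. 104.]
(-0.0095, -0.0053, 0.025) [305. 283.] [280. 207.]
(0.0095, -0.0053, -0.013) [302. 276.] [272. 185.]
(-0.0095, -0.0053, -0.013) [303. 313.] [273. 308.]
```

Call:
step_arm --commands "0 0 0 0 0 0; 0 0 0 0 0 0; 0 0 0 0 0 0" --jaw 0

```text
t: 5.8
eef_pos: [0.5147, -0.2579, 0.1713]
ee_rot: [3.141, 0.6, -2.903]
force: [-0.5, -0.4, 1.1]
width: 0.0001
```

Run:
```python
from h import *
s,g=shot('wrist','w4.png'); print(s['t'],s['width'],s['eef_pos'],s['force'])
a=g['frame'][220:400,220:420,::-1]; cv2.imwrite('pics/w4c.png',cv2.resize(a,None,fx=3.3,fy=3.3,interpolation=3))
```

```text
5.8 0.00012911096528815972 [ 0.51469842 -0.25785248  0.17125466] [-0.50371911 -0.37080227  1.06749261]
```

View pics/w4c.png

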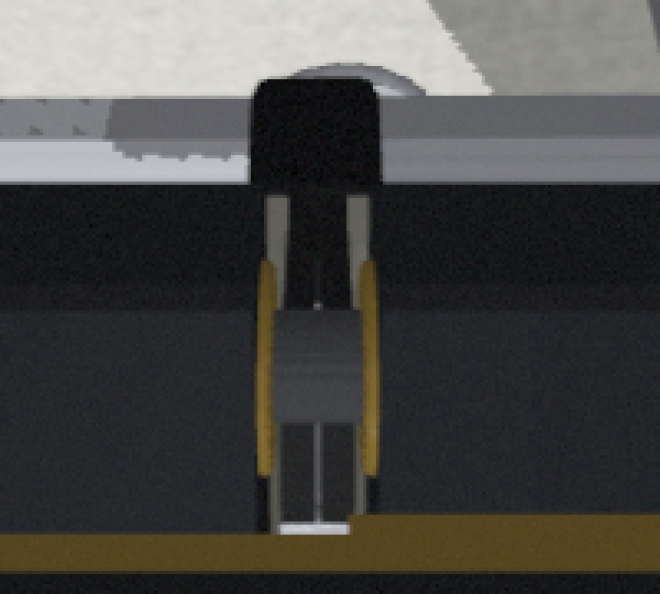

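Run:
```python
from h import *
for n in ['w3.png','w4.png']:
    s,g=load(n)
    a=g['frame'][230:320,280:355,::-1].astype(float); a=np.clip(a*4,0,255).astype(np.uint8); cv2.imwrite('pics/b'+n,cv2.resize(a,None,fx=6,fy=6,interpolation=3))
s,g=load('s3.png')
a=g['frame'][150:260,200:330,::-1].astype(float); a=np.clip(a*1.6,0,255).astype(np.uint8); cv2.imwrite('pics/bs3.png',cv2.resize(a,None,fx=5,fy=5,interpolation=3))
im=np.hstack([cv2.imread('pics/bw3.png'),cv2.imread('pics/bw4.png')]);cv2.imwrite('pics/bw.png',cv2.resize(im,(800,480)))
```

```text
(no output)
```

View pics/bw.png

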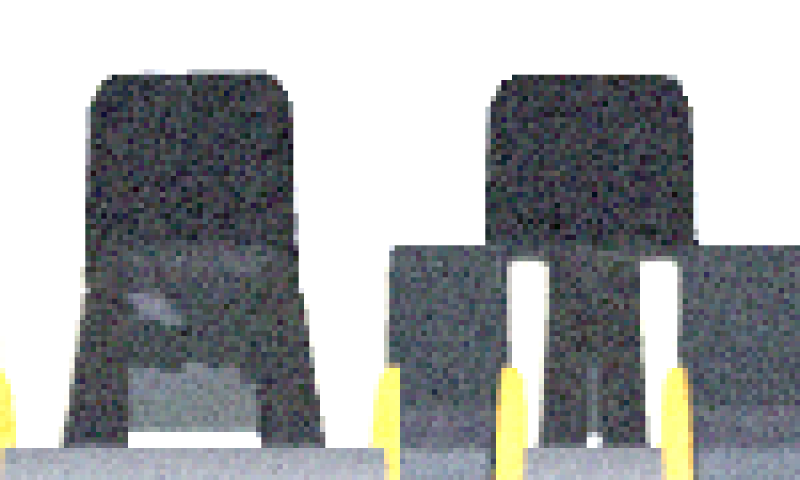

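View pics/bs3.png

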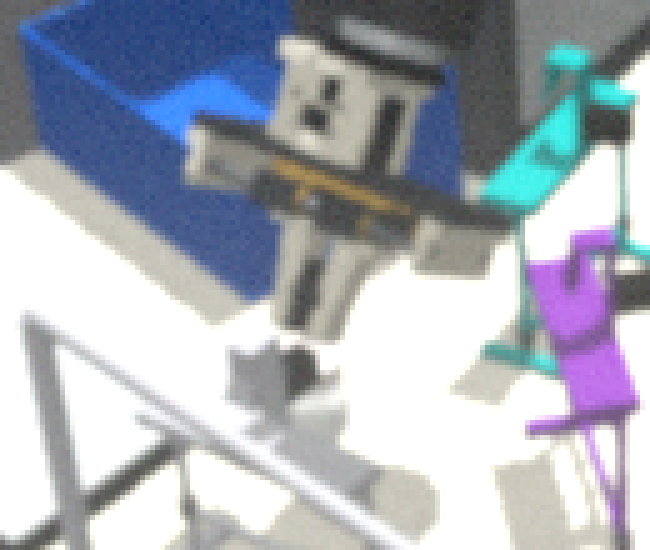

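Run:
```python
from h import *
s,g=load('s3.png'); p=s['eef_pos'];r=R.from_euler('xyz',s['ee_rot'])
im=g['frame'][150:260,200:330,::-1].copy(); im=cv2.resize(im,None,fx=5,fy=5,interpolation=3)
def mk(P,c):
    q=(proj(s,g,P)[0]-[200,150])*5+2; cv2.circle(im,tuple(int(v) for v in q),3,c,-1); print(q)
for z,c in [(.025,(0,0,255)),(.006,(0,255,0)),(-.041,(255,0,0)),(-.015,(0,255,255))]: mk(p+r.apply([0,0,z]),c)
for P in [(-46,0,163),(-13,0,163),(0,0,209),(0,-75,43),(0,75,43)]: mk(R.from_euler('z',.24).apply(np.array(P)/1000)+[.5484,-.2481,0],(255,0,255))
cv2.imwrite('pics/ms3.png',im)
```

```text
[284.92774066 396.82441096]
[293.79679884 367.08582633]
[315.89420642 292.99164268]
[303.642149   334.07366505]
[311.37411347 360.13412212]
[276.35480438 388.70965829]
[254.13233981 338.70633015]
[191.29566366 507.28945218]
[377.02441556 595.26872338]
```

View pics/ms3.png

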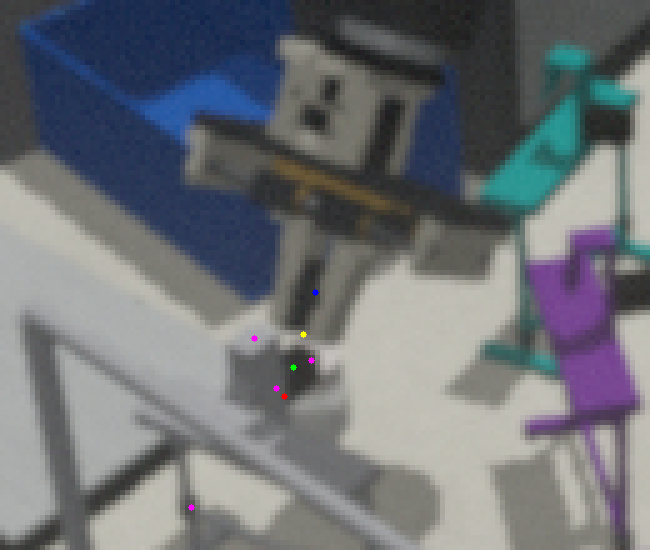

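Run:
```python
from h import *
s,g=load('w1.png'); p=s['eef_pos'];r=R.from_euler('xyz',s['ee_rot'])
for z in [.025,.006,-.013,-.03,-.041]:
  for x in (.0095,-.0095): print(z,x,proj(s,g,p+r.apply([x,-.0438,z])).round(0)[0])
a=g['frame'][260:400,90:330,::-1]; cv2.imwrite('pics/w1f.png',cv2.resize(a,None,fx=3.3,fy=3.3,interpolation=3))
```

```text
0.025 0.0095 [236. 251.]
0.025 -0.0095 [238. 283.]
0.006 0.0095 [229. 263.]
0.006 -0.0095 [231. 297.]
-0.013 0.0095 [219. 276.]
-0.013 -0.0095 [222. 313.]
-0.03 0.0095 [209. 291.]
-0.03 -0.0095 [213. 331.]
-0.041 0.0095 [201. 302.]
-0.041 -0.0095 [205. 345.]
```

View pics/w1f.png

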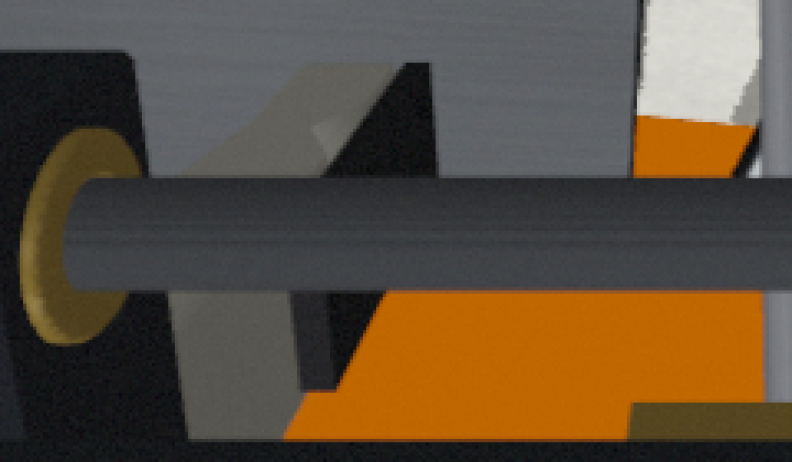

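Run:
```python
from h import *
p,r,s=cur(); R1=toolR(.24,.6); z=R1.apply([0,0,1])
G=np.array([.5188,-.2553,.165]); print(p,p-.033*r.apply([0,0,1]))
print(rows(p,r,G+.033*z,R1,4))
```

```text
[ 0.51470167 -0.25786787  0.17128357] [ 0.49659626 -0.26229002  0.19851661]
('-0.1 0.4 10.2 -0 0 -0; -0 0.4 10.2 -0 0 -0; -0.1 0.3 10.2 -0 0 -0; -0 0.4 10.2 -0 0 -0', array([ 0.53689169, -0.2509041 ,  0.13772706]), Rotation.from_matrix(array([[-8.01814756e-01, -2.36807035e-01,  5.48648818e-01],
                            [-1.95244652e-01,  9.71556649e-01,  1.34004491e-01],
                            [-5.64776614e-01,  3.26030357e-04, -8.25243764e-01]])))
```

Call:
step_arm --commands "0 0 0 0 0 0; 0 0 0 0 0 0; 0 0 0 0 0 0; 0 0 0 0 0 0; 0 0.5 10 0 0 0; 0 0.5 10 0 0 0; 0 0.3 10 0 0 0; 0 0 10 0 0 0" --jaw 50

```text
t: 6.85
eef_pos: [0.5367, -0.251, 0.1374]
ee_rot: [3.141, 0.6, -2.903]
force: [0.1, -0.8, -0.6]
width: 0.0497
```

Run:
```python
from h import *
s,g=shot('wrist','w5.png'); print(s['t'],s['width'],s['eef_pos'],s['force'])
a=g['frame'][200:400,200:440,::-1].astype(float)*2; cv2.imwrite('pics/w5c.png',cv2.resize(np.clip(a,0,255).astype(np.uint8),None,fx=3,fy=3,interpolation=3))
s,g=shot('scene','s5.png')
a=g['frame'][150:260,200:330,::-1]; cv2.imwrite('pics/s5c.png',cv2.resize(a,None,fx=5,fy=5,interpolation=3))
```

```text
6.85 0.04971680049871237 [ 0.53668536 -0.25101097  0.13735576] [ 0.091864   -0.77880923 -0.63534617]
```

View pics/w5c.png

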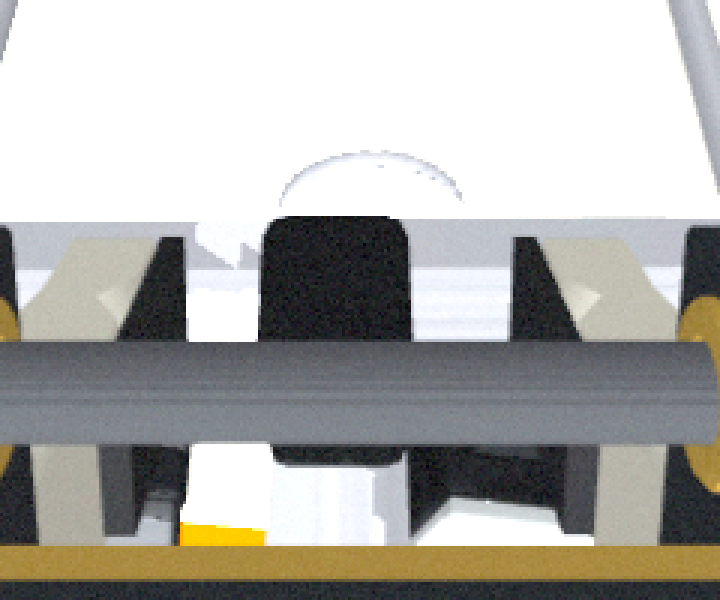

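View pics/s5c.png

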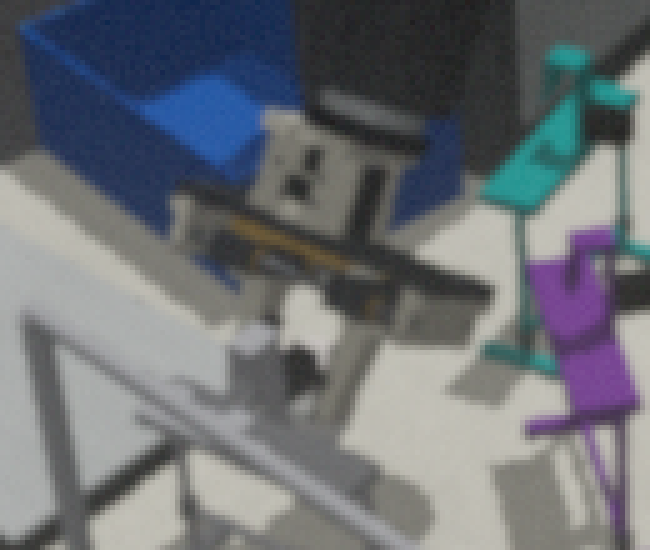

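Now the fingers straddle the grip (block at crop 260–410, pads at 185 and 512: centred). The tips actually sit about 39 mm further back than stated. Close.

Call:
step_arm --commands "0 0 0 0 0 0; 0 0 0 0 0 0; 0 0 0 0 0 0; 0 0 0 0 0 0; 0 0 0 0 0 0" --jaw 5 --grip_force 40

```text
t: 7.58
eef_pos: [0.5364, -0.2516, 0.1387]
ee_rot: [-3.141, 0.601, -2.902]
force: [-1.5, -0.6, 1.7]
width: 0.0202
```

```bash
cat >> h.py <<'E'
def hang_tcp(seat,yaw): return np.array(seat)-R.from_euler('z',yaw).apply([.0125,.0005,.0603])
def railpts(g,s):
    pass
E
python3 - <<'E'
from h import *
# subpixel rail centre line in top image
s,g=load('top0.png'); im=g['frame'].astype(float).mean(2)
def prof(s,g,yr,name):
    pass
mid=np.array([.688,-.020,.335])
for n in ['top0.png','scene0.png']:
    s,g=load(n); im=cv2.cvtColor(g['frame'],cv2.COLOR_RGB2GRAY)
    for y in np.arange(-.14,.16,.04):
        X0=.688-.094*(y+.02)
        xs=np.arange(-.03,.031,.0015)
        if n[0]=='t': P=np.array([[X0+d,y,.335] for d in xs])
        else: P=np.array([[X0,y,.335+d] for d in xs])
        q=proj(s,g,P).astype(np.float32)
        v=cv2.remap(im,q[:,0:1],q[:,1:2],cv2.INTER_CUBIC).ravel()
        print(n[0],round(y,2),' '.join('%d'%k for k in v))
p,r,s=cur(); R1=r
print(rows(p,r,p+[0,0,.12],r,5)[0])
p2=p+[0,0,.12]
yaw=.094; R2=toolR(yaw,.6); seat=np.array([.688,-.020,.388])-np.array([np.cos(yaw),np.sin(yaw),0])*.07
T=hang_tcp(seat,yaw); print(T)
print(rows(p2,r,T,R2,8)[0])
E
```

```text
t -0.14 175 177 178 179 179 179 178 178 177 175 174 173 173 173 169 163 149 135 132 136 144 148 147 142 138 143 153 163 169 170 171 166 159 142 125 112 110 108 115 126 145
t -0.1 175 175 176 177 177 176 173 165 149 121 87 60 53 53 63 70 84 97 118 133 147 150 147 133 118 91 68 52 44 43 41 39 41 53 68 95 120 147 164 172 174
t -0.06 180 180 180 180 180 181 181 179 179 179 178 171 162 132 99 74 73 90 116 130 145 150 148 134 120 93 70 49 42 42 44 43 41 39 38 40 47 68 94 130 153
t -0.02 181 180 180 180 180 180 179 179 178 176 176 177 178 178 177 172 163 148 135 135 142 150 148 137 121 103 85 68 54 44 41 39 39 40 41 41 41 40 38 42 48
t 0.02 177 178 177 176 174 173 174 174 175 176 177 177 176 175 172 167 157 144 135 134 141 146 144 136 115 95 79 75 73 72 69 60 51 42 39 39 40 41 42 43 44
t 0.06 176 176 176 176 176 175 175 175 175 175 175 175 175 176 172 165 150 136 130 133 141 148 148 139 120 94 66 51 47 54 61 64 63 59 55 49 44 41 40 41 42
t 0.1 176 176 175 176 177 178 179 180 180 179 178 177 177 177 174 167 156 141 132 134 140 146 148 145 141 143 149 156 152 137 107 77 52 45 46 51 51 53 55 5
[... 1200 characters left out ...]
8 188 187 187 184 182 175 165 152 137 127 121 124 130 139 148 152 156 157 157 155 149 142 134 131 127 126 125 123 123 124 124 124 124 124 122 121 121
s 0.14 119 118 118 119 119 120 120 120 119 117 110 105 106 112 118 125 133 140 148 154 159 160 160 159 153 147 138 132 127 126 125 125 125 125 124 123 123 122 122 123 123
-13.6 -0 -19.8 0 0 0; -13.5 -0 -19.8 0 0 0; -13.6 -0 -19.8 0 0 0; -13.6 -0 -19.8 0 0 0; -13.5 -0 -19.8 0 0 0
[ 0.60591115 -0.02824138  0.3277    ]
-17.3 25.1 1.4 0.01 0 0.015; -16.9 25.3 1.1 0.01 0 0.015; -16.5 25.6 0.9 0.01 0 0.015; -16.2 25.8 0.6 0.01 0 0.015; -15.7 26.1 0.4 0.01 0 0.015; -15.4 26.3 0.1 0.01 0 0.015; -14.9 26.6 -0.2 0.01 0 0.015; -14.6 26.8 -0.4 0.01 0 0.015
```

Call:
step_arm --commands "-7 0 -10 0 0 0; -13.5 0 -20 0 0 0; -13.5 0 -20 0 0 0; -13.5 0 -20 0 0 0; -13.5 0 -20 0 0 0; -6.8 0 -9 0 0 0"

```text
t: 8.32
eef_pos: [0.5363, -0.2511, 0.2599]
ee_rot: [-3.141, 0.601, -2.902]
force: [0.4, 0.6, -3.1]
width: 0.0196
```

Call:
step_arm --commands "-17.3 25.1 1.4 0.01 0 0.015; -16.9 25.3 1.1 0.01 0 0.015; -16.5 25.6 0.9 0.01 0 0.015; -16.2 25.8 0.6 0.01 0 0.015; -15.7 26.1 0.4 0.01 0 0.015; -15.4 26.3 0.1 0.01 0 0.015; -14.9 26.6 -0.2 0.01 0 0.015; -14.6 26.8 -0.4 0.01 0 0.015"

```text
t: 9.32
eef_pos: [0.6052, -0.0269, 0.3266]
ee_rot: [3.139, 0.598, -3.049]
force: [0.5, 0.3, -4.0]
width: 0.0197
```

Run:
```python
from h import *
s,g=shot('top','t6.png'); print(s['t'],s['width'],s['eef_pos'],s['ee_rot'],s['force'],s['moment'],s['q'])
s,g=shot('scene','s6.png')
a=g['frame'][150:330,180:380,::-1]; cv2.imwrite('pics/s6c.png',cv2.resize(a,None,fx=4,fy=3.3,interpolation=3))
s,g=load('t6.png')
a=g['frame'][90:240,200:400,::-1]; cv2.imwrite('pics/t6c.png',cv2.resize(a,None,fx=4,fy=4,interpolation=3))
shot('wrist','w6.png')
```

```text
9.325 0.019724587247456973 [ 0.60524704 -0.02690431  0.32664262] [ 3.13882233  0.59844694 -3.04896999] [ 0.49755328  0.32246738 -3.98417453] [-0.30591453  2.5095782  -0.11069651] [ 0.36994841 -0.17186868 -0.5914424   0.27681386 -0.58791013 -2.03383508]
```

View pics/s6c.png

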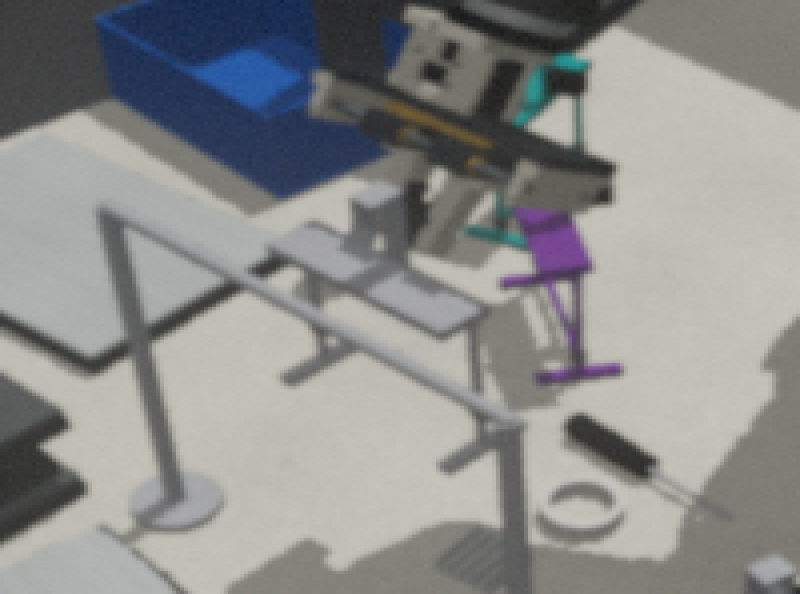

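View pics/t6c.png

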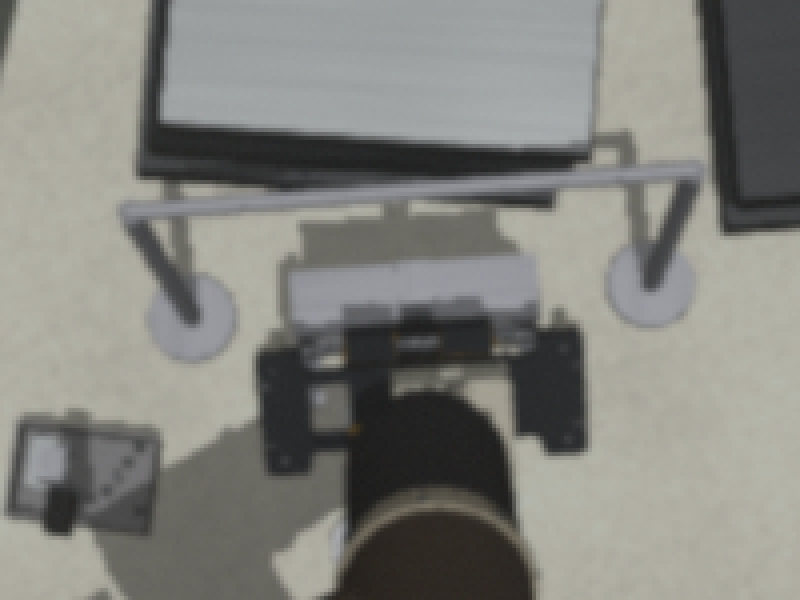

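View pics/w6.png

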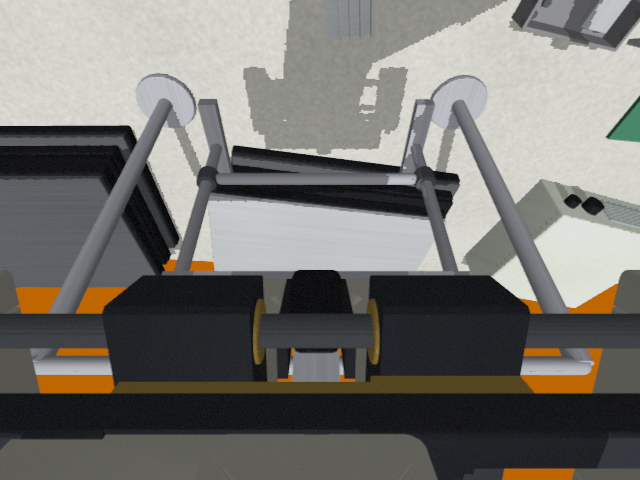

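Run:
```python
from h import *
s,g=load('w6.png')
f=g['frame'][:,:,::-1]
cv2.imwrite('pics/w6a.png',cv2.resize(f[80:290,150:480],None,fx=2.4,fy=2.4,interpolation=3))
a=cv2.resize(f[330:400,20:120],None,fx=4,fy=4,interpolation=3); b=cv2.resize(f[330:400,510:610],None,fx=4,fy=4,interpolation=3)
cv2.imwrite('pics/w6b.png',np.hstack([a,b]))
```

```text
(no output)
```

View pics/w6a.png

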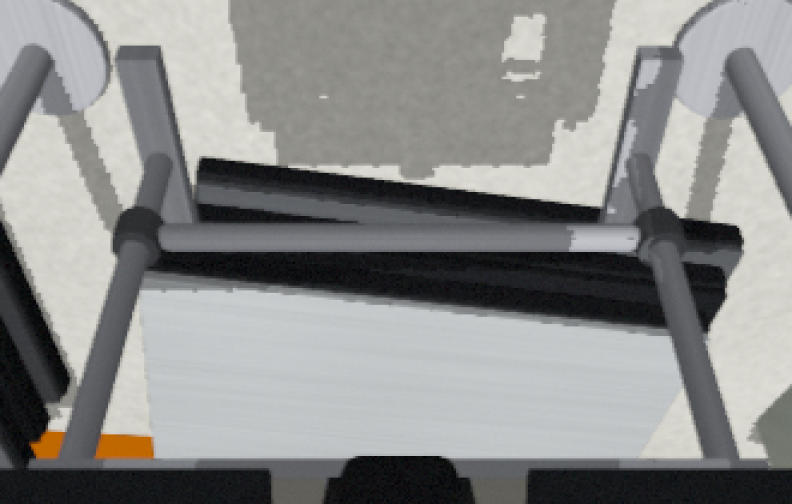

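View pics/w6b.png

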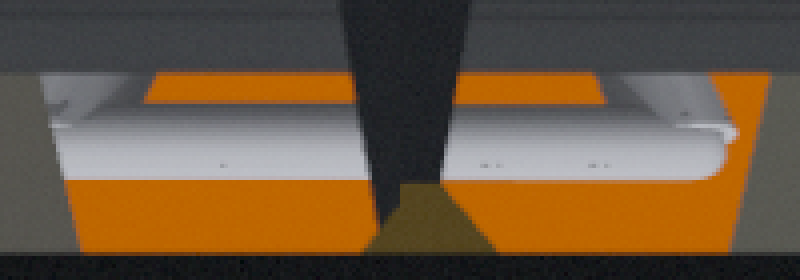

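Run:
```python
from h import *
from scipy.optimize import least_squares
s,g=load('w6.png'); p=s['eef_pos'];r=R.from_euler('xyz',s['ee_rot'])
for px in [(72,365.6),(557,365.9)]: print('rail',atz(s,g,px,.335))
# hanger pose: x,y,z,yaw,pitch(about y)
pts=[((207.5,104),(-35,-75,8)),((424.6,104),(-35,75,8)),((207.5,178.8),(0,-75,43)),((425,178.3),(0,75,43)),((316.7,270.5),(-46,0,151))]
U=np.array([a for a,_ in pts]);P=np.array([b for _,b in pts])/1000
def W(v,P): return R.from_euler('ZYX',[v[3],v[4],v[5]]).apply(P)+v[:3]
f=lambda v:(proj(s,g,W(v,P))-U).ravel()
yaw=np.arctan2(0,0)
x0=[*(p+R.from_euler('z',.094).apply([.0125,.0005,-.1387])),.094,0,0]
print(f(x0).reshape(-1,2).round(1))
q=least_squares(f,x0).x;print(x0,q,f(q).reshape(-1,2).round(1)); print('seat',W(q,np.array([0,0,.199])),W(x0,np.array([0,0,.199])))
```

```text
rail [ 0.70816433 -0.17927064  0.335     ]
rail [0.67909493 0.14623227 0.335     ]
[[-2.   1.5]
 [-0.5  1.6]
 [-0.2 -0.4]
 [-2.7  0.2]
 [-1.7 -5.5]]
[np.float64(0.6185684843649162), np.float64(-0.02400621213281016), np.float64(0.1886561428991163), 0.094, 0, 0] [ 0.61698561 -0.02321325  0.18885895  0.09661288  0.02358152  0.00081297] [[-1.5  0.7]
 [ 1.5  0.5]
 [ 1.  -0.6]
 [-1.1 -0.3]
 [ 0.  -0.2]]
seat [ 0.62167162 -0.02292165  0.38780356] [ 0.61856848 -0.02400621  0.38765614]
```

Run:
```python
from h import *
p,r,s=cur()
print(rows(p,r,p+[.0715,.0066,0],r,4)[0]); print(rows(p,r,p+[0,0,-.01],r,1)[0])
```

```text
-14.8 -0.1 10.1 0 0 0; -14.9 -0.1 10.1 0 0 0; -14.8 -0.1 10.1 0 0 0; -14.8 -0.1 10.1 0 0 0
5.6 -0 8.3 0 0 0
```

Call:
step_arm --commands "-10 -0.1 7 0 0 0; -14.8 -0.1 10.1 0 0 0; -14.8 -0.1 10.1 0 0 0; -14.8 -0.1 10.1 0 0 0; -5 0 3.2 0 0 0; 0 0 0 0 0 0"

```text
t: 10.22
eef_pos: [0.6778, -0.0217, 0.3267]
ee_rot: [3.139, 0.599, -3.049]
force: [-0.5, -0.5, -2.4]
width: 0.0199
```

Run:
```python
from h import *
s,g=shot('wrist','w7.png'); print(s['t'],s['eef_pos'],s['force'])
f=g['frame'][:,:,::-1]
cv2.imwrite('pics/w7b.png',cv2.resize(f[250:400,220:420],None,fx=3.5,fy=3.5,interpolation=3))
s,g=shot('top','t7.png')
a=g['frame'][100:220,220:400,::-1]; cv2.imwrite('pics/t7c.png',cv2.resize(a,None,fx=4,fy=4,interpolation=3))
s,g=shot('scene','s7.png')
a=g['frame'][170:310,190:330,::-1]; cv2.imwrite('pics/s7c.png',cv2.resize(a,None,fx=4,fy=4,interpolation=3))
```

```text
10.225 [ 0.67776484 -0.02169957  0.32674454] [-0.5133761  -0.4568641  -2.44398243]
```

View pics/w7b.png

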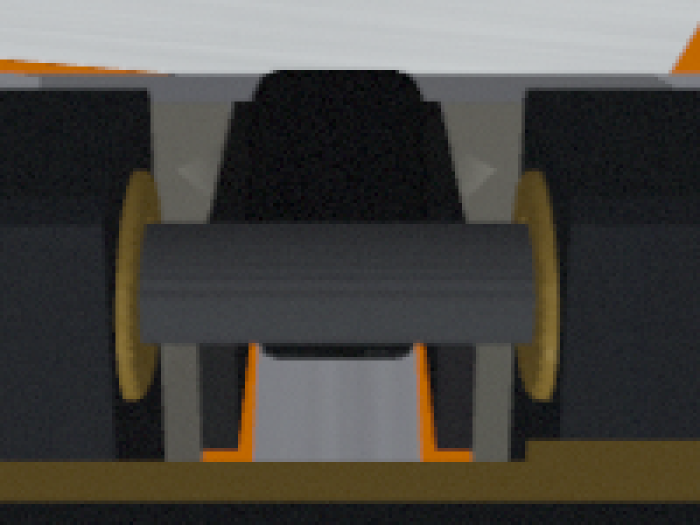

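View pics/t7c.png

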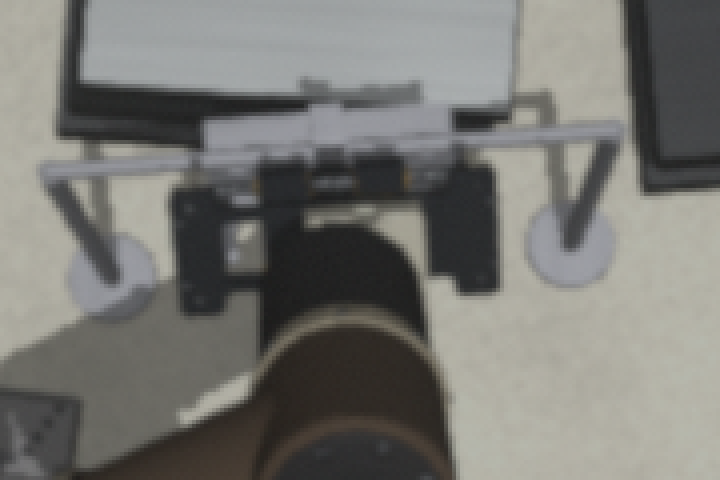

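View pics/s7c.png

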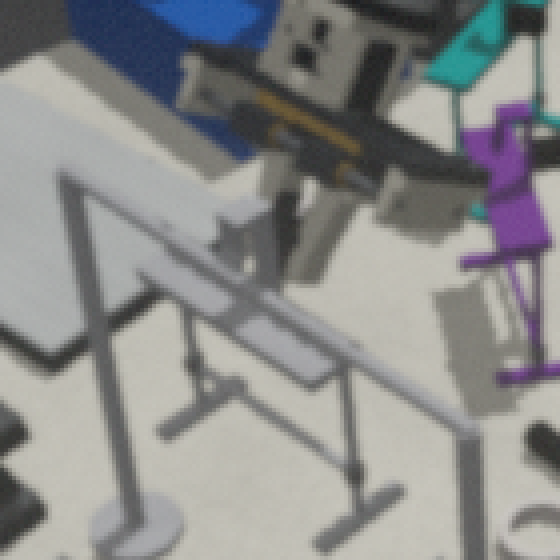

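Run:
```python
from h import *
for n,(x0,y0) in {'t7':(220,100),'s7':(190,170)}.items():
    s,g=load(n+'.png'); im=cv2.imread('pics/%sc.png'%n)
    p=s['eef_pos']; o=p+R.from_euler('z',.094).apply([.0125,.0005,-.1387])
    def mk(P,c):
        q=(proj(s,g,P)[0]-[x0,y0])*4+2; cv2.circle(im,tuple(int(v) for v in q),2,c,-1)
    for P in [(-13,-10,209),(-13,10,209),(13,-10,209),(13,10,209),(13,-10,175),(13,10,175),(0,-75,43),(0,75,43),(-35,75,8),(-35,-75,8),(35,75,8),(35,-75,8)]: mk(o+R.from_euler('z',.094).apply(np.array(P)/1000),(0,0,255))
    for y in np.arange(-.18,.16,.02): mk([.6895-.094*(y+.02),y,.335],(0,255,0)); mk([.694-.094*(y+.02),y,.335],(255,0,0))
    a=im[:300] if n=='t7' else im
    cv2.imwrite('pics/m%s.png'%n,cv2.resize(im[60:240,100:440],None,fx=2.3,fy=2.3) if n=='t7' else im)
    print(o)
```

```text
[ 0.68971255 -0.02006611  0.18822538]
[ 0.68951057 -0.02002677  0.18849052]
```

View pics/mt7.png

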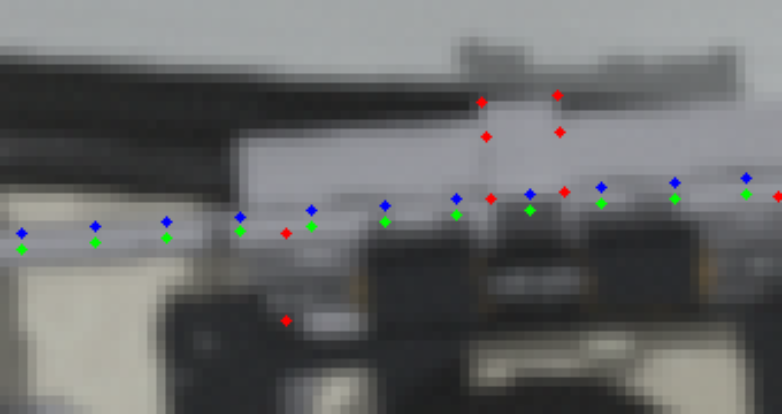

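View pics/ms7.png

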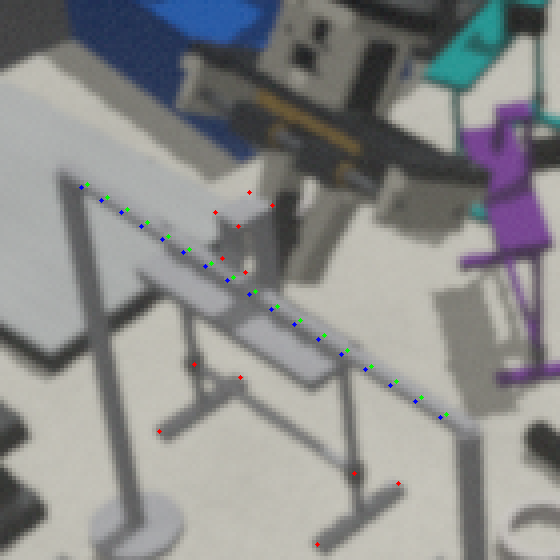

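Call:
step_arm --commands "5.6 0 8.3 0 0 0; 5.6 0 8.3 0 0 0; 2.8 0 4.1 0 0 0; 2.8 0 4.1 0 0 0; 2.8 0 4.1 0 0 0; 0 0 0 0 0 0"

```text
t: 11.12
eef_pos: [0.6775, -0.0215, 0.2919]
ee_rot: [3.139, 0.599, -3.048]
force: [0.3, -0.6, -2.4]
width: 0.02
```

Call:
step_arm --commands "2.3 0 3.3 0 0 0; 2.3 0 3.3 0 0 0; 2.3 0 3.3 0 0 0; 0 0 0 0 0 0"

```text
t: 11.62
eef_pos: [0.6773, -0.0216, 0.2798]
ee_rot: [3.139, 0.599, -3.048]
force: [-0.6, 0.5, -3.3]
width: 0.0195
```

Run:
```python
from h import *
s,g=shot('scene','s8.png');print(s['t'],s['eef_pos'],s['force'])
a=g['frame'][170:310,190:330,::-1]; cv2.imwrite('pics/s8c.png',cv2.resize(a,None,fx=4,fy=4,interpolation=3))
```

```text
11.625 [ 0.67728407 -0.02155618  0.27979133] [-0.62182924  0.46467797 -3.31318908]
```

View pics/s8c.png

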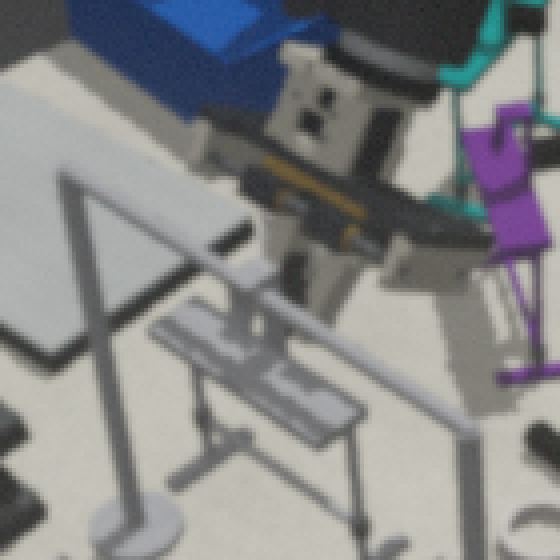

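The strap hook is astride the rail (around 255,275 in the crop). Lower the last few mm until it takes weight.

Call:
step_arm --commands "1.1 0 1.6 0 0 0; 1.1 0 1.6 0 0 0; 0 0 0 0 0 0"

```text
t: 12.05
eef_pos: [0.6774, -0.0215, 0.2763]
ee_rot: [3.139, 0.6, -3.048]
force: [-1.3, 0.4, -2.3]
width: 0.0194
```

Call:
step_arm --commands "0.6 0 0.8 0 0 0; 0 0 0 0 0 0; 0.6 0 0.8 0 0 0; 0 0 0 0 0 0"

```text
t: 12.55
eef_pos: [0.6776, -0.0214, 0.2747]
ee_rot: [3.139, 0.6, -3.048]
force: [-0.4, -0.2, -2.9]
width: 0.02
```

Call:
step_arm --commands "0.6 0 0.8 0 0 0; 0 0 0 0 0 0; 0.6 0 0.8 0 0 0; 0 0 0 0 0 0"

```text
t: 13.05
eef_pos: [0.6781, -0.0213, 0.2744]
ee_rot: [3.139, 0.603, -3.048]
force: [-4.9, -1.1, 6.0]
width: 0.0198
```

Call:
step_arm --commands "0.6 0 0.8 0 0 0; 0 0 0 0 0 0"

```text
t: 13.3
eef_pos: [0.6784, -0.0212, 0.2742]
ee_rot: [3.139, 0.604, -3.048]
force: [-6.2, -1.0, 7.6]
width: 0.0197
```

Call:
step_arm --commands "-0.9 0 -1.2 0 0 0; 0 0 0 0 0 0"

```text
t: 13.55
eef_pos: [0.6781, -0.0212, 0.2743]
ee_rot: [3.139, 0.602, -3.048]
force: [-3.4, -1.0, 5.4]
width: 0.0198
```

Call:
step_arm --commands "0 0 0 0 0 0; 0 0 0 0 0 0; 0 0 0 0 0 0; 0 0 0 0 0 0" --jaw 28

```text
t: 14.05
eef_pos: [0.6773, -0.0214, 0.2727]
ee_rot: [3.139, 0.599, -3.048]
force: [-0.2, 0.6, -0.4]
width: 0.0279
```

Run:
```python
from h import *
s,g=shot('scene','s9.png');print(s['t'],s['eef_pos'],s['force'],s['width'])
a=g['frame'][170:310,190:330,::-1]; cv2.imwrite('pics/s9c.png',cv2.resize(a,None,fx=4,fy=4,interpolation=3))
s,g=shot('wrist','w9.png')
```

```text
14.05 [ 0.6772969  -0.02143143  0.27269052] [-0.19077636  0.58270614 -0.41984256] 0.027890285436370118
```

View pics/s9c.png

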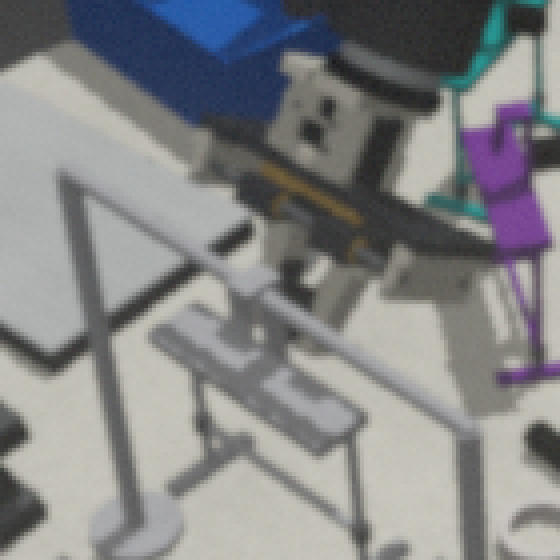

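View pics/w9.png

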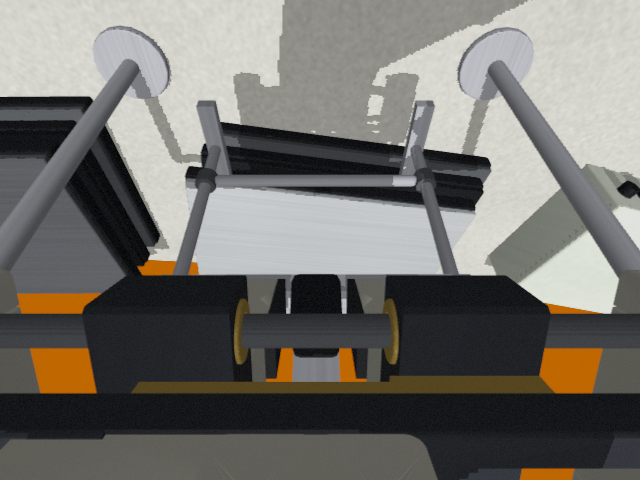

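Call:
step_arm --commands "0 0 -5 0 0 0; 0 0 -15 0 0 0; 0 0 -25 0 0 0; 0 0 -25 0 0 0; 0 0 -25 0 0 0; 0 0 -15 0 0 0; 0 0 0 0 0 0" --jaw 44

```text
t: 15.02
eef_pos: [0.6154, -0.0273, 0.3658]
ee_rot: [3.138, 0.603, -3.048]
force: [-0.0, -0.4, -0.8]
width: 0.0437
```

Run:
```python
from h import *
s,g=shot('wrist','w10.png'); print(s['t'],s['eef_pos'],s['ee_rot'])
f=g['frame'][:,:,::-1]
cv2.imwrite('pics/w10c.png',cv2.resize(f[60:300,150:480],None,fx=2.4,fy=2.4,interpolation=3))
s,g=shot('scene','s10.png')
a=g['frame'][170:330,190:390,::-1]; cv2.imwrite('pics/s10c.png',cv2.resize(a,None,fx=4,fy=3.7,interpolation=3))
```

```text
15.025 [ 0.61544362 -0.02732664  0.3657557 ] [ 3.13808884  0.60299134 -3.04831974]
```

View pics/w10c.png

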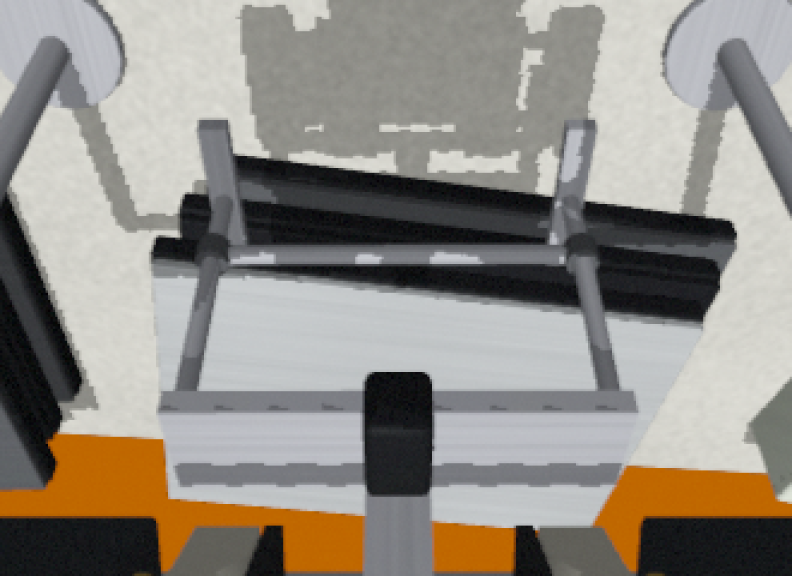

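View pics/s10c.png

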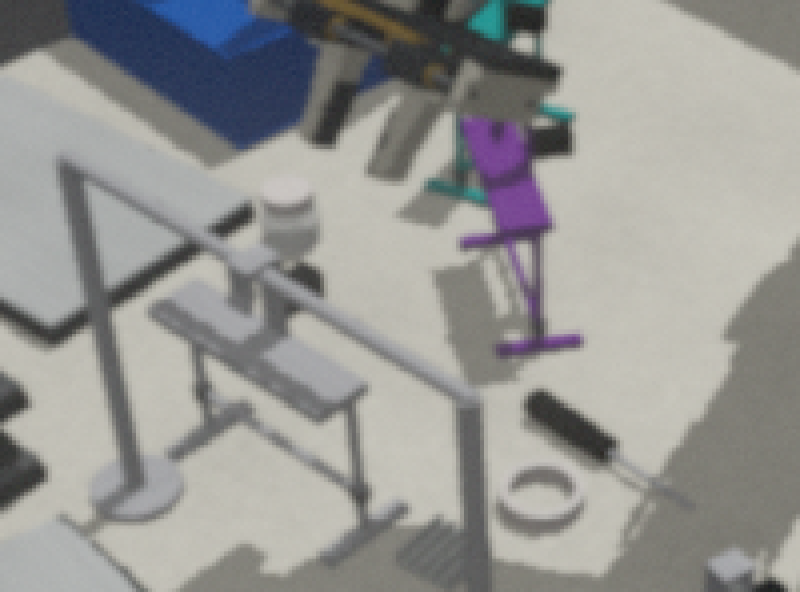

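```bash
cat > fit2.py <<'E'
from h import *
from scipy.optimize import least_squares
s,g=load('w10.png')
pts=[((214,131),(-35,-75,8)),((579,131),(-35,75,8)),((212,252),(0,-75,'h')),((581,253),(0,75,'h')),((398,374),(-46,0,151)),((398,495),(-13,0,175))]
U=np.array([(150+a/2.4,60+b/2.4) for (a,b),_ in pts])
def W(v):
    x,y,yaw,pit,h=v; P=np.array([(a,b,26+h*1000 if c=='h' else c) for _,(a,b,c) in pts])/1000-[0,0,.199]
    return R.from_euler('ZY',[yaw,pit]).apply(P)+[x,y,.335]
f=lambda v:np.r_[(proj(s,g,W(v))-U).ravel(),(v[3])/.02]
r=least_squares(f,[.69,-.02,.094,0,.017]); print(r.x.round(4)); print(f(r.x)[:-1].reshape(-1,2).round(1))
v=r.x; print('bar', R.from_euler('ZY',v[2:4]).apply([0,0,.026+v[4]-.199])+[v[0],v[1],.335])
E
python3 fit2.py
```

```text
[ 0.6916 -0.0191  0.0906  0.0072  0.0159]
[[-1.  -0.2]
 [ 1.1  0.1]
 [ 1.   0.3]
 [-0.9  0.1]
 [-0.  -2.1]
 [-0.1  2.4]]
bar [ 0.69049511 -0.01921347  0.17789831]
```

Run:
```python
from h import *
s,g=load('t6.png'); 
a=g['frame'][190:320,150:270,::-1]; cv2.imwrite('pics/t6d.png',cv2.resize(a,None,fx=4.5,fy=4.5,interpolation=3))
for px in [(210,252),(222,250),(245,303),(251,297),(212,284)]: print(px,atz(s,g,px,.14))
```

```text
(210, 252) [0.40373718 0.24236991 0.14      ]
(222, 250) [0.41006726 0.20819208 0.14      ]
(245, 303) [0.2606768  0.13831698 0.14      ]
(251, 297) [0.277928  0.1217217 0.14     ]
(212, 284) [0.31268649 0.23377944 0.14      ]
```

View pics/t6d.png

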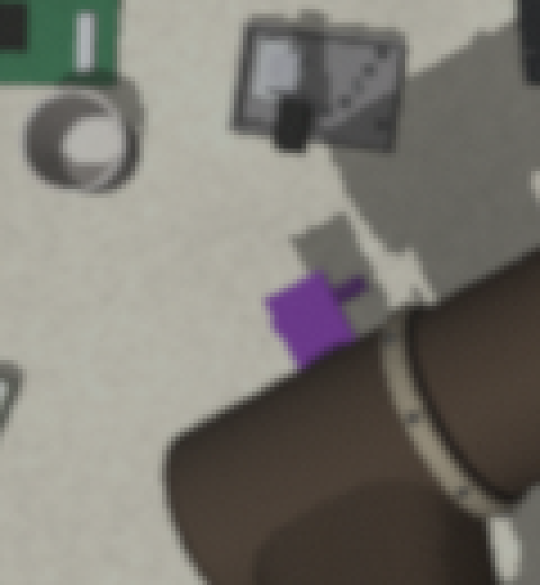

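Run:
```python
from h import *
p,r,s=cur(); R1=toolR(-.085,.55); z=R1.apply([0,0,1])
m=np.array([.50,.10,.37]); Rm=R.from_rotvec((r*R1.inv()).as_rotvec()*.5)*R1
G=np.array([.507,.240,.09]); T=G-.167*z; print(T)
a,p1,r1=rows(p,r,m,Rm,6); print(a)
a,p1,r1=rows(p1,r1,T,R1,6); print(a)
```

```text
[0.42002637 0.24741061 0.2323716 ]
13.5 23 -10.5 0.008 0.004 0.012; 13.9 22.7 -10.7 0.008 0.004 0.012; 14.2 22.5 -10.8 0.008 0.004 0.012; 14.5 22.2 -10.9 0.008 0.004 0.012; 14.8 21.9 -11 0.008 0.004 0.012; 15.1 21.7 -11.2 0.008 0.004 0.012
23.5 24.6 12.2 0.009 0.004 0.013; 23.8 24.5 12 0.009 0.004 0.013; 24.1 24.2 11.9 0.009 0.004 0.013; 24.3 24 11.8 0.009 0.004 0.013; 24.6 23.8 11.6 0.009 0.004 0.013; 24.8 23.6 11.6 0.009 0.004 0.013
```

Call:
step_arm --commands "13.5 23 -10.5 0.008 0.004 0.012; 13.9 22.7 -10.7 0.008 0.004 0.012; 14.2 22.5 -10.8 0.008 0.004 0.012; 14.5 22.2 -10.9 0.008 0.004 0.012; 14.8 21.9 -11 0.008 0.004 0.012; 15.1 21.7 -11.2 0.008 0.004 0.012"

```text
t: 15.88
eef_pos: [0.4995, 0.1004, 0.3693]
ee_rot: [3.141, 0.575, -3.134]
force: [0.9, 0.4, -0.6]
width: 0.0438
```

Call:
step_arm --commands "23.5 24.6 12.2 0.009 0.004 0.013; 23.8 24.5 12 0.009 0.004 0.013; 24.1 24.2 11.9 0.009 0.004 0.013; 24.3 24 11.8 0.009 0.004 0.013; 24.6 23.8 11.6 0.009 0.004 0.013; 24.8 23.6 11.6 0.009 0.004 0.013; 0 0 0 0 0 0"

```text
t: 16.75
eef_pos: [0.4609, 0.2131, 0.2661]
ee_rot: [-3.141, 0.451, 3.125]
force: [0.8, -0.1, 0.3]
width: 0.044
```

Run:
```python
from h import *
s,g=shot('wrist','w11.png'); print(s['t'],s['eef_pos'],s['ee_rot'],s['q'])
```

```text
16.75 [0.46087136 0.21313394 0.26608508] [-3.14102984  0.45145631  3.12510193] [ 1.11209325 -0.20190173 -0.77786165  0.54334936 -0.86816612 -3.02954536]
```

View pics/w11.png

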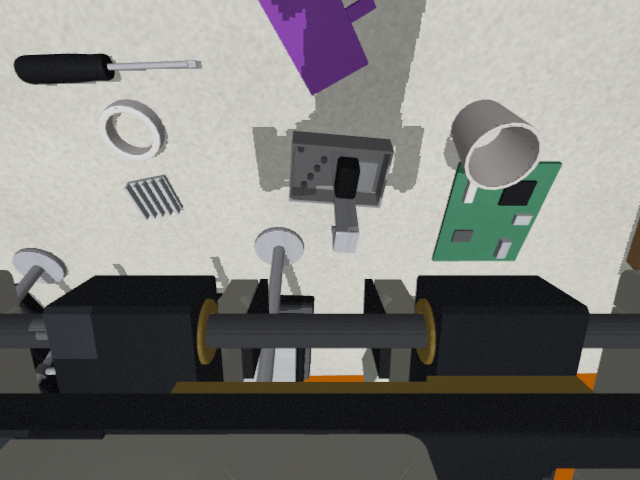

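```bash
cat > ik.py <<'E'
from h import *
import glob
from scipy.optimize import least_squares
D=[]
for f in sorted(glob.glob('pics/*.pkl')):
    s=pickle.load(open(f,'rb'))[0]
    D.append((s['q'],s['eef_pos'],R.from_euler('xyz',s['ee_rot'])))
s=get_state();D.append((s['q'],s['eef_pos'],R.from_euler('xyz',s['ee_rot'])))
# generic: axis (rotvec dev from nominal), point
NOM=np.array([[0,0,1],[0,1,0],[0,-1,0],[1,0,0],[0,-1,0],[0,0,-1]],float)
def unpack(v):
    ax=NOM+v[:18].reshape(6,3); ax/=np.linalg.norm(ax,axis=1)[:,None]
    return ax,v[18:36].reshape(6,3),v[36:39],R.from_rotvec(v[39:42])
def fk(v,q):
    ax,pt,p0,R0=unpack(v); p=p0.copy();Rr=R0
    for i in range(5,-1,-1):
        r=R.from_rotvec(ax[i]*q[i]); p=r.apply(p-pt[i])+pt[i]; Rr=r*Rr
    return p,Rr
E
python3 - <<'E'
from ik import *
print(len(D))
# home: q=0
def res(v):
    o=[]
    for q,p,r in D:
        a,b=fk(v,q); o+=list((a-p)/.002)+list((r.inv()*b).as_rotvec()/.003)
    return np.r_[o,v[:18]/.3,(v[18:]-v0[18:])/2]
best=None
import itertools
for sg in itertools.product([1,-1],repeat=3):
  for lat in (0,):
    import ik
    ik.NOM[:]=[[0,0,1],[0,1,0],[0,-1,0],[sg[0],0,0],[0,sg[1],0],[0,0,sg[2]]]
    v0=np.zeros(42); pts=np.array([[0,0,0],[0,0,.2],[0,0,.5],[.3,.1,.5],[.5,.1,.5],[.5,.1,.4]]); v0[18:36]=pts.ravel(); v0[36:39]=[.6,.1,.3]; v0[39:42]=R.from_euler('xyz',[np.pi,0,-np.pi/2]).as_rotvec()
    r=least_squares(res,v0,max_nfev=300)
    print(sg,r.cost)
    if best is None or r.cost<best[0]: best=(r.cost,r.x,sg)
print(best[2]); ik.NOM[:]=[[0,0,1],[0,1,0],[0,-1,0],[best[2][0],0,0],[0,best[2][1],0],[0,0,best[2][2]]]
ax,pt,p0,R0=unpack(best[1]); print(ax.round(3)); print(pt.round(3)); print(p0,R0.as_matrix().round(3))
np.save('fk.npy',best[1]); np.save('nom.npy',ik.NOM)
E
```

```text
23
(1, 1, 1) 1210.6278128493595
(1, 1, -1) 1881970.9824908467
(1, -1, 1) 15.768186778530417
(1, -1, -1) 1881995.381424437
(-1, 1, 1) 2667.6262497001067
(-1, 1, -1) 1881962.7140484944
(-1, -1, 1) 6.4122985392364855
(-1, -1, -1) 1882036.2761282395
(-1, -1, 1)
[[ 0.  0.  1.]
 [ 0.  1. -0.]
 [ 0. -1.  0.]
 [-1.  0.  0.]
 [ 0. -1.  0.]
 [-1.  0.  0.]]
[[-0.     0.     0.   ]
 [-0.     0.     0.199]
 [-0.     0.     0.8  ]
 [ 0.3    0.     0.8  ]
 [ 0.464  0.1    0.8  ]
 [ 0.5   -0.192  0.8  ]]
[ 0.85559327 -0.19164878  0.80042296] [[ 0. -0.  1.]
 [-1. -0.  0.]
 [ 0. -1. -0.]]
```

```bash
cat >> ik.py <<'E'
try:
    V=np.load('fk.npy'); NOM[:]=np.load('nom.npy')
except Exception: pass
LO=np.array([-3.07,-1.43,-1.02,-3.03,-3.05,-3.03]);HI=np.array([3.07,2.12,1.25,1.67,0,3.03])
def ik(p,r,n=40,seed=0,q0=None):
    rng=np.random.default_rng(seed); sols=[]
    def f(q):
        a,b=fk(V,q); return np.r_[(a-p)/.001,(r.inv()*b).as_rotvec()/.002]
    for k in range(n):
        x0=q0 if (q0 is not None and k==0) else rng.uniform(LO,HI)
        x0=np.clip(x0,LO+1e-3,HI-1e-3)
        s=least_squares(f,x0,bounds=(LO,HI),max_nfev=60)
        if s.cost<.5 and not any(np.abs(s.x-t).max()<.02 for t in sols): sols.append(s.x)
    return sols
E
python3 - <<'E'
from ik import *
print(max(np.linalg.norm(fk(V,q)[0]-p) for q,p,r in D))
yaw=-.085
for t in (.3,.55):
  for half in (0,1):
    R1=toolR(yaw,t)*R.from_euler('z',np.pi*half); z=R1.apply([0,0,1]); G=np.array([.507,.24,.09])
    for back in (0,.1,.2):
        print(t,half,back,[x.round(2).tolist() for x in ik(G+(.033-back)*z,R1,25)])
E
```

```text
1.0148356722405785e-05
0.3 0 0 []
0.3 0 0.1 [[0.99, 0.05, -0.73, 0.42, -0.69, -2.97]]
0.3 0 0.2 [[1.08, -0.08, -0.6, 0.34, -0.96, -2.91]]
0.3 1 0 [[0.87, 0.21, -0.88, 0.69, -0.39, -0.02]]
0.3 1 0.1 [[0.99, 0.05, -0.73, 0.42, -0.69, 0.18]]
0.3 1 0.2 [[1.08, -0.08, -0.6, 0.34, -0.96, 0.23]]
0.55 0 0 []
0.55 0 0.1 []
0.55 0 0.2 [[1.31, -0.19, -0.95, 0.74, -0.86, 2.81]]
0.55 1 0 []
0.55 1 0.1 []
0.55 1 0.2 [[1.31, -0.19, -0.95, 0.74, -0.86, -0.34]]
```

Run:
```python
from ik import *
def tcp(G,yaw,t,half,back=0):
    R1=toolR(yaw,t)*R.from_euler('z',np.pi*half); return np.array(G)+(.033-back)*R1.apply([0,0,1]),R1
print('grasp')
for t in (0,.15,.3,.4,.5,.6,.7):
    print(t,[[x.round(2).tolist() for x in ik(*tcp([.507,.24,.09],-.085,t,h),12)] for h in (0,1)])
print('hook')
for t in (0,.3,.45,.55,.65,.78):
    print(t,[[x.round(2).tolist() for x in ik(*tcp([.6606,-.022,.126],.09,t,h),12)] for h in (0,1)])
```

```text
grasp
0 [[[0.79, 0.32, -0.44, -0.0, -0.81, -2.45]], [[0.79, 0.32, -0.44, 0.0, -0.81, 0.69]]]
0.15 [[[0.87, 0.26, -0.63, 0.22, -0.6, -2.7]], [[0.87, 0.26, -0.63, 0.22, -0.6, 0.45]]]
0.3 [[], [[0.87, 0.21, -0.88, 0.69, -0.39, -0.02]]]
0.4 [[], []]
0.5 [[], []]
0.6 [[], []]
0.7 [[], []]
hook
0 [[[0.26, 0.43, -0.17, 0.0, -0.97, -1.74]], [[0.26, 0.43, -0.17, -0.0, -0.97, 1.4]]]
0.3 [[[0.29, 0.29, -0.48, 0.12, -0.51, -1.87]], [[0.29, 0.29, -0.48, 0.12, -0.51, 1.27]]]
0.45 [[[0.27, 0.24, -0.73, 0.48, -0.17, -2.2]], [[0.27, 0.24, -0.73, 0.47, -0.17, 0.94]]]
0.55 [[], []]
0.65 [[], []]
0.78 [[], []]
```

```bash
cat > scan.py <<'E'
from ik import *
def tcp(G,yaw,t,half,back=0):
    R1=toolR(yaw,t)*R.from_euler('z',np.pi*half); return np.array(G)+(.033-back)*R1.apply([0,0,1]),R1
E
time python3 - <<'E'
from scan import *
from multiprocessing import Pool
jobs=[('hook',[.6606,-.022,.126],.09,t,h) for t in (.5,.6,.7) for h in (0,1)]+[('grasp',[.507,.24,.09],-.085,t,h) for t in (.4,.5,.6,.7) for h in (0,1)]
def go(j):
    return j[0],j[3],j[4],[x.round(2).tolist() for x in ik(*tcp(*j[1:]),150)]
with Pool() as p:
    for r in p.imap(go,jobs): print(r)
E
```

```text
('hook', 0.5, 0, [])
('hook', 0.5, 1, [])
('hook', 0.6, 0, [])
('hook', 0.6, 1, [])
('hook', 0.7, 0, [])
('hook', 0.7, 1, [])
('grasp', 0.4, 0, [])
('grasp', 0.4, 1, [])
('grasp', 0.5, 0, [])
('grasp', 0.5, 1, [])
('grasp', 0.6, 0, [])
('grasp', 0.6, 1, [])
('grasp', 0.7, 0, [])
('grasp', 0.7, 1, [])
real	0m59.885s
user	2m33.848s
sys	0m0.423s
```

```bash
cat > g.py <<'E'
from scan import *
from multiprocessing import Pool
s,g=load('w11.png')
for n,px,z in [('heatsink',(155,197),.016),('tape',(133,130),.01),('driver h',(62,68),.01),('driver tip',(197,64),.01),('cup',(492,165),.075),('footL',(279,246),.004),('purple foot',(312,93),.14)]: print(n,atz(s,g,px,z).round(3))
s,g=load('top0.png')
for n,px,z in [('heatsink',(190+316/3,110+265/3),.016),('tape',(190+308/3,110+350/3),.01)]: print(n,atz(s,g,px,z).round(3))
jobs=[(x,y,z,yaw,t,0) for (x,y,z,yaw) in [(.6546,-.0225,.124,.09),(.6546,-.0225,.162,.09),(.58,-.023,.088,.09),(.55,-.023,.088,.09),(.55,-.08,.088,.09),(.6,-.02,.088,.09)] for t in (.42,.46,.48,.5)]
def go(j): return j,[x.round(2).tolist() for x in ik(*tcp(j[:3],*j[3:]),25)]
with Pool() as p:
    for r in p.imap(go,jobs): print(r)
E
python3 g.py
```

```text
heatsink [0.578 0.014 0.016]
tape [0.494 0.014 0.01 ]
driver h [ 0.429 -0.033  0.01 ]
driver tip [0.428 0.099 0.01 ]
cup [0.506 0.384 0.075]
footL [0.673 0.158 0.004]
purple foot [0.411 0.212 0.14 ]
heatsink [0.581 0.006 0.016]
tape [0.493 0.013 0.01 ]
((0.6546, -0.0225, 0.124, 0.09, 0.42, 0), [[0.29, 0.24, -0.68, 0.34, -0.25, -2.08]])
((0.6546, -0.0225, 0.124, 0.09, 0.46, 0), [[0.2, 0.23, -0.84, 0.81, -0.07, -2.47]])
((0.6546, -0.0225, 0.124, 0.09, 0.48, 0), [])
((0.6546, -0.0225, 0.124, 0.09, 0.5, 0), [])
((0.6546, -0.0225, 0.162, 0.09, 0.42, 0), [[0.3, 0.2, -0.6, 0.24, -0.37, -1.99]])
((0.6546, -0.0225, 0.162, 0.09, 0.46, 0), [[0.3, 0.18, -0.67, 0.33, -0.29, -2.08]])
((0.6546, -0.0225, 0.162, 0.09, 0.48, 0), [[0.29, 0.18, -0.71, 0.41, -0.23, -2.15]])
((0.6546, -0.0225, 0.162, 0.09, 0.5, 0), [[0.27, 0.17, -0.77, 0.54, -0.16, -2.26]])
((0.58, -0.023, 0.088, 0.09, 0.42, 0), [])
((0.58, -0.023, 0.088, 0.09, 0.46, 0), [])
((0.58, -0.023, 0.088, 0.09, 0.48, 0), [])
((0.58, -0.023, 0.088, 0.09, 0.5, 0), [])
((0.55, -0.023, 0.088, 0.09, 0.42, 0), [])
((0.55, -0.023, 0.088, 0.09, 0.46, 0), [])
((0.55, -0.023, 0.088, 0.09, 0.48, 0), [])
((0.55, -0.023, 0.088, 0.09, 0.5, 0), [])
((0.55, -0.08, 0.088, 0.09, 0.42, 0), [])
((0.55, -0.08, 0.088, 0.09, 0.46, 0), [])
((0.55, -0.08, 0.088, 0.09, 0.48, 0), [])
((0.55, -0.08, 0.088, 0.09, 0.5, 0), [])
((0.6, -0.02, 0.088, 0.09, 0.42, 0), [])
((0.6, -0.02, 0.088, 0.09, 0.46, 0), [])
((0.6, -0.02, 0.088, 0.09, 0.48, 0), [])
((0.6, -0.02, 0.088, 0.09, 0.5, 0), [])
```

```bash
cat > g2.py <<'E'
from scan import *
from multiprocessing import Pool
def ikf(p,r,n=60,seed=1):
    rng=np.random.default_rng(seed); sols=[]
    def f(q):
        a,b=fk(V,q); return np.r_[(a-p)/.001,(r.inv()*b).as_rotvec()/.002]
    for k in range(n):
        s=least_squares(f,rng.uniform(-np.pi,np.pi,6),max_nfev=80)
        if s.cost<.5:
            x=(s.x+np.pi)%(2*np.pi)-np.pi
            if not any(np.abs(np.sin((x-t)/2)).max()<.01 for t in sols): sols.append(x)
    return sols
def go(j): return j,[x.round(2).tolist() for x in ikf(*tcp(j[:3],*j[3:]))]
if __name__=='__main__':
  jobs=[(.507,.24,.09,-.085,t,0) for t in (.3,.55,.7)]+[(.6606,-.022,.126,.09,t,0) for t in (.45,.55,.7)]
  with Pool() as p:
    for j,r in p.imap(go,jobs):
        print(j)
        for x in r: print('   ',x,[i+1 for i in range(6) if x[i]<LO[i] or x[i]>HI[i]])
E
python3 g2.py
```

```text
(0.507, 0.24, 0.09, -0.085, 0.3, 0)
    [0.87, 0.21, -0.88, 0.69, -0.39, 3.12] [6]
    [-2.29, -1.98, -0.33, -2.37, -2.79, -1.74] [2]
    [-2.27, -0.21, -2.26, -2.45, -0.39, 3.12] [3, 6]
    [0.85, 1.98, -2.81, 0.77, -2.79, -1.74] [3]
    [-3.0, -0.22, -2.56, 0.14, 0.48, 1.23] [3, 5]
    [0.87, 1.97, -2.26, -0.69, 2.75, 3.12] [3, 5, 6]
    [0.14, 0.22, -0.58, -3.0, 0.48, 1.23] [5]
    [-2.27, -1.97, -0.88, 2.45, 2.75, 3.12] [2, 4, 5, 6]
(0.507, 0.24, 0.09, -0.085, 0.55, 0)
    [0.27, 0.19, -0.57, -2.57, 0.34, 0.72] [5]
    [-2.2, -2.04, -0.43, -2.17, -2.57, -1.63] [2]
    [0.38, 0.18, -1.08, 2.23, -0.3, 2.05] [3, 4]
    [0.94, 2.04, -2.71, 0.98, -2.57, -1.63] [3]
    [-2.87, -0.19, -2.57, 0.57, 0.34, 0.72] [3, 5]
    [-2.22, -2.04, -1.1, 2.12, 2.6, 2.83] [2, 3, 4, 5]
    [0.92, 2.04, -2.04, -1.02, 2.6, 2.83] [3, 5]
    [-2.76, -0.18, -2.06, -0.91, -0.3, 2.05] [3]
(0.507, 0.24, 0.09, -0.085, 0.7, 0)
    [0.47, 0.2, -0.51, -2.15, 0.42, 0.18] [5]
    [-2.14, -2.1, -0.5, -2.08, -2.43, -1.61] [2]
    [-2.82, -0.21, -2.03, -0.58, -0.48, 1.79] [3]
    [1.0, 2.1, -2.65, 1.06, -2.43, -1.61] [
[... 627 characters left out ...]
1.85, -3.02, 3.1] [3, 6]
    [0.12, 1.98, -2.28, -1.05, 3.13, -2.65] [3, 5]
    [3.07, -0.22, -2.24, -1.57, 0.07, -2.99] [3, 5]
    [0.27, 0.24, -0.73, 0.48, -0.17, -2.2] []
    [2.96, -1.99, -0.89, 1.29, -3.02, 3.1] [2, 6]
(0.6606, -0.022, 0.126, 0.09, 0.55, 0)
    [0.31, 1.94, -2.63, 0.3, -2.73, -1.49] [3]
    [2.71, -1.96, -0.41, -0.54, 2.61, 1.55] [2, 5]
    [-2.83, -1.94, -0.51, -2.85, -2.73, -1.49] [2]
    [-0.43, 1.96, -2.73, 2.6, 2.61, 1.55] [3, 4, 5]
(0.6606, -0.022, 0.126, 0.09, 0.7, 0)
    [0.33, 1.98, -2.52, 0.33, -2.65, -1.46] [3]
    [2.67, -2.0, -0.51, -0.61, 2.5, 1.51] [2, 5]
    [-2.81, -1.98, -0.62, -2.81, -2.65, -1.46] [2]
    [-0.47, 2.0, -2.64, 2.53, 2.5, 1.51] [3, 4, 5]
```

```bash
cat > g3.py <<'E'
from scan import *
from multiprocessing import Pool
seeds=[np.array(x) for x in ([.79,.32,-.44,0,-.81,-2.45],[.29,.29,-.48,.12,-.51,-1.87],[.2,.23,-.84,.81,-.07,-2.47],[.27,.19,-.57,-2.57,-.1,.72],[0.3,.2,-.7,-.5,-.2,-1.5])]
def go(j):
    rad,rel,z=j; best=None; out=[]
    q=None
    for t in np.arange(.0,.8,.04):
        ok=None
        for sd in ([q] if q is not None else [])+seeds:
            P,R1=tcp([rad,0,z],rel,t,0)
            f=lambda q:np.r_[(fk(V,q)[0]-P)/.001,(R1.inv()*fk(V,q)[1]).as_rotvec()/.002]
            s=least_squares(f,np.clip(sd,LO+1e-3,HI-1e-3),bounds=(LO,HI),max_nfev=40)
            if s.cost<.5: ok=s.x;break
        if ok is not None: best=t; q=ok
        elif best is not None and t>best+.05: break
    return j,best,q
if __name__=='__main__':
  jobs=[(r,rel,.088) for r in (.5,.56,.62,.68,.74,.8) for rel in (-.8,-.4,0,.4,.8,1.2)]
  with Pool() as p:
    for j,b,q in p.imap(go,jobs): print(j,b,None if q is None else q.round(2))
E
time python3 g3.py
```

```text
(0.5, -0.8, 0.088) 0.12 [ 0.48  0.2  -0.71  0.19 -0.63 -3.  ]
(0.5, -0.4, 0.088) 0.24 [ 0.49  0.13 -0.92  0.48 -0.41 -2.9 ]
(0.5, 0, 0.088) 0.28 [ 0.45  0.1  -0.95  0.44 -0.28 -2.43]
(0.5, 0.4, 0.088) 0.76 [-0.12  0.11 -0.64 -1.23 -0.37  0.03]
(0.5, 0.8, 0.088) 0.76 [-0.26  0.22 -0.51 -1.09 -0.74  0.3 ]
(0.5, 1.2, 0.088) 0.76 [-0.27  0.34 -0.36 -0.93 -1.02  0.47]
(0.56, -0.8, 0.088) 0.16 [ 0.44  0.28 -0.63  0.26 -0.63 -3.02]
(0.56, -0.4, 0.088) 0.28 [ 0.43  0.21 -0.86  0.6  -0.37 -2.94]
(0.56, 0, 0.088) 0.32 [ 0.38  0.18 -0.9   0.54 -0.23 -2.46]
(0.56, 0.4, 0.088) 0.76 [-0.07  0.19 -0.55 -1.18 -0.34 -0.06]
(0.56, 0.8, 0.088) 0.76 [-0.21  0.29 -0.41 -1.07 -0.73  0.23]
(0.56, 1.2, 0.088) 0.76 [-0.23  0.4  -0.25 -0.92 -1.03  0.41]
(0.62, -0.8, 0.088) 0.16 [ 0.4   0.36 -0.49  0.24 -0.67 -2.95]
(0.62, -0.4, 0.088) 0.32 [ 0.37  0.28 -0.8   0.71 -0.34 -3.  ]
(0.62, 0, 0.088) 0.36 [ 0.3   0.25 -0.85  0.7  -0.16 -2.55]
(0.62, 0.4, 0.088) 0.76 [-0.03  0.26 -0.45 -1.11 -0.32 -0.17]
(0.62, 0.8, 0.088) 0.76 [-0.17  0.35 -0.31 -1.04 -0.72  0.15]
(0.62, 1.2, 0.088) 0.76 [-0.2   0.47 -0.14 -0.91 -1.
[... 458 characters left out ...]
088) 0.36 [ 0.32  0.43 -0.55  0.67 -0.39 -2.89]
(0.74, 0, 0.088) 0.4 [ 0.29  0.41 -0.56  0.47 -0.25 -2.3 ]
(0.74, 0.4, 0.088) 0.76 [ 0.04  0.4  -0.25 -0.93 -0.31 -0.39]
(0.74, 0.8, 0.088) 0.76 [-0.12  0.48 -0.09 -0.96 -0.73  0.  ]
(0.74, 1.2, 0.088) 0.76 [-0.16  0.6   0.11 -0.87 -1.08  0.22]
(0.8, -0.8, 0.088) 0.28 [ 0.34  0.58 -0.19  0.39 -0.72 -3.  ]
(0.8, -0.4, 0.088) 0.4 [ 0.3   0.5  -0.46  0.73 -0.38 -2.92]
(0.8, 0, 0.088) 0.44 [ 0.26  0.48 -0.46  0.5  -0.23 -2.3 ]
(0.8, 0.4, 0.088) 0.76 [ 0.06  0.47 -0.15 -0.84 -0.32 -0.5 ]
(0.8, 0.8, 0.088) 0.76 [-0.1   0.55  0.03 -0.91 -0.75 -0.07]
(0.8, 1.2, 0.088) 0.76 [-0.14  0.67  0.24 -0.84 -1.11  0.15]
real	0m13.946s
user	0m35.889s
sys	0m0.323s
```

```bash
cat > g4.py <<'E'
from scan import *
from multiprocessing import Pool
seeds=[np.array(x) for x in ([.04,.4,-.25,-.93,-.31,-.39],[-.14,.42,-.2,-1,-.72,.08],[.01,.33,-.35,-1.02,-.31,-.28])]
def go(j):
    G,yaw,t=j
    for sd in seeds:
        P,R1=tcp(G,yaw,t,0)
        sd=sd.copy(); sd[0]+=np.arctan2(G[1],G[0])
        f=lambda q:np.r_[(fk(V,q)[0]-P)/.001,(R1.inv()*fk(V,q)[1]).as_rotvec()/.002]
        s=least_squares(f,np.clip(sd,LO+1e-3,HI-1e-3),bounds=(LO,HI),max_nfev=100)
        if s.cost<.5: return j,s.x.round(2)
    return j,None
if __name__=='__main__':
  th=np.array([.6905,-.019]);jobs=[]
  for dz in (0,.04):
   for yaw in (.09,.15,.2,.25,.3,.4):
    for t in (.45,.55,.65,.75):
      G=th+R.from_euler('z',yaw).apply([-.033,0,0])[:2]; jobs.append(((G[0],G[1],.126+dz),yaw,t))
  for t in (.5,.6,.7): jobs+= [((.507,.24,.09),-.085,t)]
  with Pool() as p:
    for j,q in p.imap(go,jobs): print(np.round(j[0],3),j[1:],q)
E
python3 g4.py
```

```text
[ 0.658 -0.022  0.126] (0.09, 0.45) [ 0.27  0.24 -0.74  0.49 -0.17 -2.22]
[ 0.658 -0.022  0.126] (0.09, 0.55) None
[ 0.658 -0.022  0.126] (0.09, 0.65) None
[ 0.658 -0.022  0.126] (0.09, 0.75) None
[ 0.658 -0.024  0.126] (0.15, 0.45) [ 0.28  0.24 -0.66  0.25 -0.23 -1.94]
[ 0.658 -0.024  0.126] (0.15, 0.55) None
[ 0.658 -0.024  0.126] (0.15, 0.65) None
[ 0.658 -0.024  0.126] (0.15, 0.75) None
[ 0.658 -0.026  0.126] (0.2, 0.45) [ 0.27  0.25 -0.6   0.12 -0.28 -1.75]
[ 0.658 -0.026  0.126] (0.2, 0.55) None
[ 0.658 -0.026  0.126] (0.2, 0.65) None
[ 0.658 -0.026  0.126] (0.2, 0.75) None
[ 0.659 -0.027  0.126] (0.25, 0.45) [ 0.26  0.25 -0.55  0.01 -0.32 -1.58]
[ 0.659 -0.027  0.126] (0.25, 0.55) [ 0.26  0.24 -0.63  0.02 -0.15 -1.6 ]
[ 0.659 -0.027  0.126] (0.25, 0.65) None
[ 0.659 -0.027  0.126] (0.25, 0.75) [ 0.16  0.23 -0.51 -0.63 -0.1  -0.88]
[ 0.659 -0.029  0.126] (0.3, 0.45) [ 0.23  0.26 -0.5  -0.08 -0.36 -1.44]
[ 0.659 -0.029  0.126] (0.3, 0.55) [ 0.23  0.24 -0.55 -0.17 -0.24 -1.34]
[ 0.659 -0.029  0.126] (0.3, 0.65) [ 0.19  0.23 -0.53 -0.38 -0.17 -1.11]
[ 0.659 -0.029  0.126] (0.3, 0.
[... 1283 characters left out ...]
[ 0.659 -0.029  0.166] (0.3, 0.45) [ 0.23  0.21 -0.47 -0.07 -0.45 -1.45]
[ 0.659 -0.029  0.166] (0.3, 0.55) [ 0.23  0.18 -0.52 -0.12 -0.32 -1.39]
[ 0.659 -0.029  0.166] (0.3, 0.65) [ 0.21  0.17 -0.54 -0.25 -0.22 -1.25]
[ 0.659 -0.029  0.166] (0.3, 0.75) [ 0.15  0.17 -0.49 -0.55 -0.2  -0.92]
[ 0.66  -0.032  0.166] (0.4, 0.45) [ 0.19  0.22 -0.4  -0.18 -0.52 -1.22]
[ 0.66  -0.032  0.166] (0.4, 0.55) [ 0.16  0.2  -0.42 -0.3  -0.43 -1.1 ]
[ 0.66  -0.032  0.166] (0.4, 0.65) [ 0.12  0.19 -0.42 -0.48 -0.37 -0.89]
[ 0.66  -0.032  0.166] (0.4, 0.75) [ 0.03  0.19 -0.39 -0.74 -0.37 -0.59]
[0.507 0.24  0.09 ] (-0.085, 0.5) None
[0.507 0.24  0.09 ] (-0.085, 0.6) None
[0.507 0.24  0.09 ] (-0.085, 0.7) None
```

Run:
```python
import cv2
a=cv2.imread('pics/w11.png')[115:265,270:420]; cv2.imwrite('pics/w11c.png',cv2.resize(a,None,fx=4,fy=4,interpolation=3))
```

```text
(no output)
```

View pics/w11c.png

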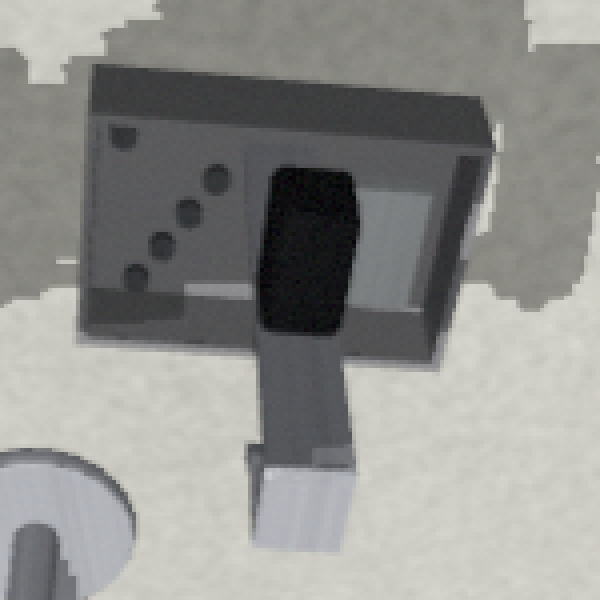

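Run:
```python
from h import *
from scipy.optimize import least_squares
s,g=load('w11.png')
pts=[((93,64),('a',-55,0)),((480,97),('a',55,0)),((93,113),('a',-55,30)),((495,152),('a',55,30)),((80,342),('b',-55,30)),((438,368),('b',55,30)),((315,168),(-46,0,76)),((300,333),(-12,0,100)),((308,467),(-12,0,148)),((297,550),(12,0,148))]
U=np.array([(270+a/4,115+b/4) for (a,b),_ in pts])
def mod(v):
    x,y,yaw,xa=v; P=np.array([({'a':xa*1000,'b':xa*1000+75}.get(a,a),b,c) for _,(a,b,c) in pts],float)/1000
    return R.from_euler('z',yaw).apply(P)+[x,y,0]
f=lambda v:(proj(s,g,mod(v))-U).ravel()
r=least_squares(f,[.537,.237,-.085,-.032]); print(r.x); print(f(r.x).reshape(-1,2).round(1))
v=r.x; print('grip',R.from_euler('z',v[2]).apply([-.03,0,.088])+[v[0],v[1],0])
```

```text
[ 0.5385805   0.23945262 -0.11157581 -0.03026953]
[[ 0.2 -0.2]
 [-0.1  0.1]
 [-1.1  0. ]
 [ 0.4 -0.9]
 [-1.1  0.4]
 [ 0.2  0.9]
 [-0.1 -1.3]
 [-0.   1.5]
 [ 1.2  0.4]
 [-0.  -0.2]]
grip [0.50876705 0.24279296 0.088     ]
```

```bash
cat >> h.py <<'E'
def loc(o,yaw,l): return R.from_euler('z',yaw).apply(l)+np.array(o)
E
python3 - <<'E'
from ik import *
p,r,s=cur(); yaw=-.112;t=.2; R1=toolR(yaw,t); z=R1.apply([0,0,1])
G=loc([.5386,.2395,0],yaw,[-.036,0,.099])
print(s['q'].round(2))
for b in (.11,.05,0): print(b,[x.round(2).tolist() for x in ik(G+(.033-b)*z,R1,1,q0=np.array([.9,.2,-.6,.2,-.6,-2.8]))])
a,p1,r1=rows(p,r,G+(.033-.11)*z,R1,5);print(a,p1)
a,p1,r1=rows(p1,r1,G+.033*z,R1,6);print(a,p1)
E
```

```text
[ 1.11 -0.2  -0.78  0.54 -0.87 -3.03]
0.11 [[0.95, 0.08, -0.56, 0.23, -0.85, -2.78]]
0.05 [[0.92, 0.16, -0.63, 0.27, -0.7, -2.81]]
0 [[0.9, 0.23, -0.69, 0.32, -0.56, -2.85]]
3.3 6.6 18.9 0.006 0.05 0.018; 2.6 6.7 18.9 0.006 0.05 0.018; 1.6 6.7 19.1 0.006 0.05 0.018; 0.9 6.9 19 0.006 0.05 0.018; 0 6.9 19 0.006 0.05 0.018 [0.4876236  0.24518716 0.17450968]
0 -0 18.3 0 0 0; 0.1 -0 18.4 0 0 0; 0 -0 18.3 0 0 0; 0.1 -0 18.4 0 0 0; 0 -0 18.3 0 0 0; 0.1 -0 18.3 0 0 0 [0.50928648 0.2428072  0.06668971]
```

Call:
step_arm --commands "3.3 6.6 18.9 0.006 0.05 0.018; 2.6 6.7 18.9 0.006 0.05 0.018; 1.6 6.7 19.1 0.006 0.05 0.018; 0.9 6.9 19 0.006 0.05 0.018; 0 6.9 19 0.006 0.05 0.018; 0 0 0 0 0 0; 0 0 0 0 0 0"

```text
t: 17.68
eef_pos: [0.4876, 0.2445, 0.1756]
ee_rot: [3.14, 0.204, 3.03]
force: [-0.6, 0.0, -0.4]
width: 0.044
```

Run:
```python
from ik import *
p,r,s=cur(); yaw=-.112;t=.2; R1=toolR(yaw,t); z=R1.apply([0,0,1])
G=loc([.5386,.2395,0],yaw,[-.036,0,.099]); print(s['q'].round(2),p,s['ee_rot'])
s,g=shot('wrist','w12.png'); print(proj(s,g,loc([.5386,.2395,0],yaw,[[-.046,0,.076],[-.012,0,.1],[0,0,.148]])))
cv2.imwrite('pics/w12c.png',cv2.resize(g['frame'][130:330,200:440,::-1],None,fx=3,fy=3))
a,p1,r1=rows(p,r,G+(.033-.03)*z,R1,5);print(a,p1)
```

```text
[ 0.95  0.07 -0.56  0.24 -0.85 -2.78] [0.48756857 0.24449484 0.17559202] [3.13990422 0.20395703 3.02991059]
[[315.37501906 216.01870031]
 [315.4428374  271.50422826]
 [315.53647449 327.97957316]]
0.1 0.1 16.2 0 0.001 0; 0.1 0.1 16.2 0 0.001 0; 0.1 0.2 16.3 0 0.001 0; 0.1 0.1 16.2 0 0.001 0; 0 0.1 16.2 0 0.001 0 [0.50342733 0.24345785 0.09606106]
```

View pics/w12c.png

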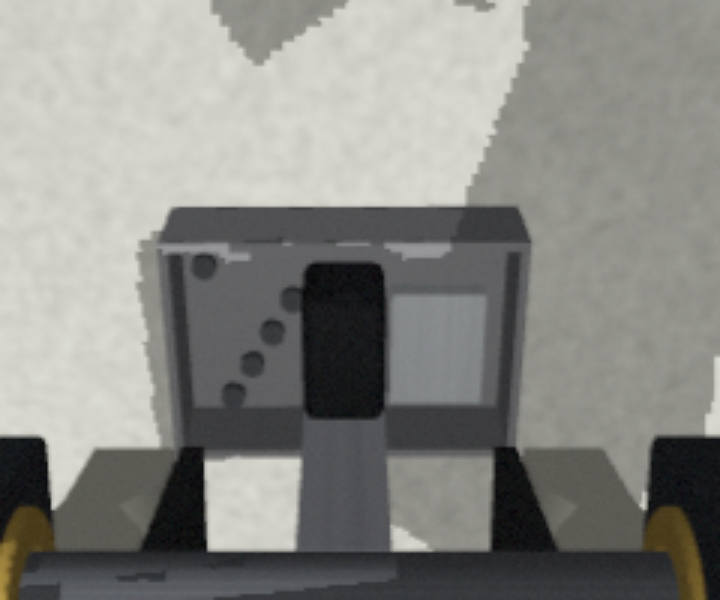

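Call:
step_arm --commands "0 0.1 18 0 0 0; 0 0.1 18 0 0 0; 0 0.1 18 0 0 0; 0.1 0.1 18 0 0 0; 0.1 0.1 16 0 0 0; 0.1 0.1 12 0 0 0; 0.1 0 7 0 0 0; 0 0 0 0 0 0"

```text
t: 18.73
eef_pos: [0.5085, 0.2432, 0.0702]
ee_rot: [3.14, 0.203, 3.03]
force: [-0.9, -0.1, 0.4]
width: 0.044
```

Call:
step_arm --commands "0 0 0 0 0 0; 0 0 0 0 0 0; 0 0 0 0 0 0; 0 0 0 0 0 0" --jaw 5 --grip_force 35

```text
t: 19.23
eef_pos: [0.5086, 0.2431, 0.0704]
ee_rot: [3.14, 0.203, 3.03]
force: [-0.9, -2.0, 4.1]
width: 0.0195
```

Run:
```python
from h import *
s,g=shot('wrist','w13.png'); print(s['t'],s['eef_pos'],s['ee_rot'],s['force'],s['width'])
cv2.imwrite('pics/w13c.png',cv2.resize(g['frame'][130:400,180:460,::-1],None,fx=2.8,fy=2.2))
```

```text
19.225 [0.50858501 0.24314271 0.07042851] [3.14022127 0.20296721 3.02993622] [-0.85356383 -1.96485216  4.13683403] 0.019527619993958044
```

View pics/w13c.png

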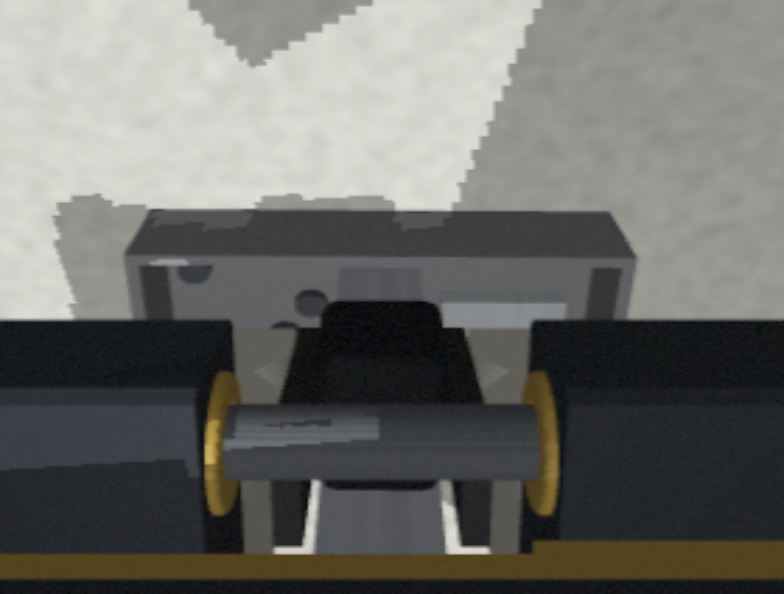

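Run:
```python
from ik import *
p,r,s=cur(); 
a,p1,r1=rows(p,r,p+[0,0,.06],r,4);print(a)
R2=toolR(.1,.203); T=np.array([.5199,-.203,.1304]); q=np.array([.9,.2,-.6,.3,-.6,-2.8])
for f in np.linspace(0,1,9):
    Rm=R.from_rotvec((R2*r1.inv()).as_rotvec()*f)*r1; x=ik(p1+(T-p1)*f,Rm,1,q0=q)
    print(x[0].round(2) if x else None); q=x[0] if x else q
a,p2,r2=rows(p1,r1,T,R2,12);print(a,p2)
print(rows(p2,r2,T-[0,0,.06],R2,4)[0])
```

```text
-3 0 -14.7 0 0 0; -3 0 -14.7 0 0 0; -3.1 0.1 -14.7 0 0 0; -3 -0 -14.7 0 0 0
[ 0.91  0.15 -0.6   0.26 -0.73 -2.78]
[ 0.83  0.11 -0.65  0.25 -0.71 -2.66]
[ 0.73  0.07 -0.68  0.23 -0.69 -2.52]
[ 0.62  0.05 -0.69  0.2  -0.68 -2.36]
[ 0.5   0.04 -0.68  0.16 -0.67 -2.19]
[ 0.36  0.05 -0.66  0.11 -0.68 -1.99]
[ 0.23  0.07 -0.62  0.06 -0.69 -1.79]
[ 0.09  0.1  -0.56  0.   -0.71 -1.59]
[-0.04  0.13 -0.5  -0.04 -0.74 -1.4 ]
-5 -36.8 1 -0.003 0 -0.017; -4.3 -37 0.8 -0.003 0 -0.017; -3.7 -37 0.8 -0.003 0 -0.017; -3.1 -37 0.7 -0.003 0 -0.017; -2.5 -37.1 0.5 -0.003 0 -0.017; -1.8 -37.2 0.4 -0.003 0 -0.017; -1.2 -37.1 0.3 -0.003 0 -0.017; -0.6 -37.2 0.2 -0.003 0 -0.017; 0.1 -37.2 0.1 -0.003 0 -0.017; 0.7 -37.2 -0 -0.003 0 -0.017; 1.3 -37.1 -0.1 -0.003 0 -0.017; 2 -37.2 -0.3 -0.003 0 -0.017 [ 0.51988592 -0.20302571  0.13041762]
3 0.1 14.7 -0.001 -0 -0.001; 3 0 14.7 -0.001 -0 -0.001; 3 0.1 14.7 -0.001 -0 -0.001; 3.1 0 14.7 -0.001 -0 -0.001
```

Call:
step_arm --commands "-1 0 -5 0 0 0; -3 0 -14.7 0 0 0; -3 0.1 -14.7 0 0 0; -3.1 0 -14.7 0 0 0; -2 0 -10 0 0 0"

```text
t: 19.9
eef_pos: [0.5085, 0.2436, 0.1311]
ee_rot: [3.139, 0.203, 3.03]
force: [0.1, -1.0, -3.1]
width: 0.0197
```

Call:
step_arm --commands "-2.5 -18.4 0.5 -0.002 0 -0.008; -4.8 -36.8 0.9 -0.003 0 -0.017; -4.3 -37 0.8 -0.003 0 -0.017; -3.7 -37 0.8 -0.003 0 -0.017; -3.1 -37 0.7 -0.003 0 -0.017; -2.5 -37.1 0.5 -0.003 0 -0.017; -1.8 -37.2 0.4 -0.003 0 -0.017; -1.2 -37.1 0.3 -0.003 0 -0.017"

```text
t: 20.9
eef_pos: [0.5164, -0.0373, 0.1297]
ee_rot: [-3.14, 0.202, -3.123]
force: [1.4, 0.5, -3.0]
width: 0.0199
```

Call:
step_arm --commands "-0.6 -37.2 0.2 -0.003 0 -0.017; 0.1 -37.2 0.1 -0.003 0 -0.017; 0.7 -37.2 0 -0.003 0 -0.017; 1.3 -37.1 -0.1 -0.003 0 -0.017; 2 -37.2 -0.3 -0.003 0 -0.017; 1 -18 0 -0.001 0 -0.009; 0 0 0 0 0 0"

```text
t: 21.78
eef_pos: [0.5234, -0.2408, 0.129]
ee_rot: [-3.137, 0.201, -3.03]
force: [0.1, 0.0, -1.6]
width: 0.0198
```

Run:
```python
from h import *
s,g=shot('scene','s14.png'); print(s['t'],s['eef_pos'],s['ee_rot'],s['force'],s['width'])
cv2.imwrite('pics/s14c.png',cv2.resize(g['frame'][150:350,180:420,::-1],None,fx=3,fy=3))
p,r,s=cur();R2=toolR(.1,.203);print(rows(p,r,[.5199,-.203,.0724],R2,5)[0])
```

```text
21.775 [ 0.52341748 -0.24075141  0.12901893] [-3.13733727  0.20092499 -3.03024119] [ 0.14126214  0.04598585 -1.56899428] 0.019775252325160267
2.2 7.5 11.1 -0 -0 0.002; 2.1 7.4 11.1 -0 -0 0.002; 2.2 7.5 11.1 -0 -0 0.002; 2.2 7.4 11.1 -0 -0 0.002; 2.2 7.5 11.1 -0 -0 0.002
```

View pics/s14c.png

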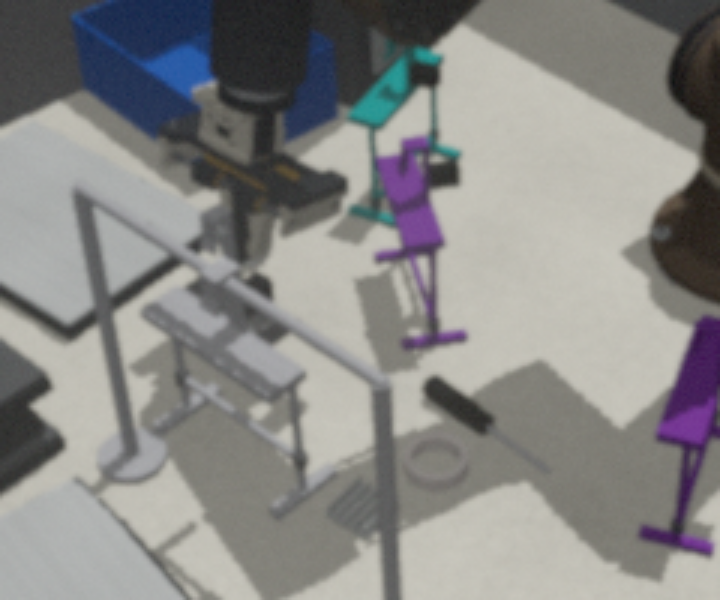

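Run:
```python
from h import *
p,r,s=cur();print(rows(p,r,[.5225,-.221,.0734],r,5)[0])
s,g=load('top0.png'); print(atz(s,g,(425,175),.028),atz(s,g,(437,247),.028),atz(s,g,(419,248),.06))
```

```text
2 3.8 11 0 0 0; 2 3.9 10.9 0 0 0; 2 3.8 11 0 0 0; 2 3.8 10.9 0 0 0; 2 3.8 11 0 0 0
[ 0.65870405 -0.39236524  0.028     ] [ 0.43697679 -0.42951936  0.028     ] [ 0.43088098 -0.36873887  0.06      ]
```

Call:
step_arm --commands "2 3.8 11 0 0 0; 2 3.9 10.9 0 0 0; 2 3.8 11 0 0 0; 2 3.8 10.9 0 0 0; 1.5 3.8 8 0 0 0; 0 0 0 0 0 0; 0 0 0 0 0 0"

```text
t: 22.7
eef_pos: [0.5242, -0.2204, 0.0777]
ee_rot: [-3.137, 0.203, -3.027]
force: [0.7, -0.7, -2.3]
width: 0.0192
```

Call:
step_arm --commands "0.2 0 1.5 0 0 0; 0.2 0 1.5 0 0 0; 0 0 0 0 0 0; 0 0 0 0 0 0"

```text
t: 23.2
eef_pos: [0.524, -0.2204, 0.0744]
ee_rot: [-3.137, 0.203, -3.028]
force: [-1.0, -0.1, -2.3]
width: 0.0198
```

Call:
step_arm --commands "0.2 0 1.5 0 0 0; 0.2 0 1.2 0 0 0; 0 0 0 0 0 0; 0 0 0 0 0 0"

```text
t: 23.7
eef_pos: [0.5242, -0.2203, 0.0716]
ee_rot: [-3.137, 0.203, -3.027]
force: [-0.9, 0.1, -3.1]
width: 0.0196
```

Call:
step_arm --commands "0.2 0 1 0 0 0; 0 0 0 0 0 0; 0 0 0 0 0 0"

```text
t: 24.08
eef_pos: [0.5243, -0.2203, 0.0707]
ee_rot: [-3.137, 0.203, -3.027]
force: [-2.0, 0.0, -1.0]
width: 0.0195
```

Contact with the bench. Release.

Call:
step_arm --commands "0.1 0 0.3 0 0 0; 0 0 0 0 0 0; 0 0 0 0 0 0; 0 0 0 0 0 0" --jaw 44

```text
t: 24.58
eef_pos: [0.5242, -0.2203, 0.0703]
ee_rot: [-3.137, 0.203, -3.027]
force: [-0.9, -1.2, -0.1]
width: 0.044
```

Call:
step_arm --commands "0 0 -15 0 0 0; 0 0 -30 0 0 0; 0 0 -30 0 0 0; 0 0 -30 0 0 0; 0 0 -15 0 0 0; 0 0 0 0 0 0"

```text
t: 25.32
eef_pos: [0.5005, -0.2226, 0.1892]
ee_rot: [-3.136, 0.205, -3.027]
force: [-0.7, -0.1, -0.7]
width: 0.0439
```

Run:
```python
from ik import *
s,g=shot('wrist','w15.png'); print(s['t'],s['eef_pos'],s['ee_rot'],s['q'].round(2))
cv2.imwrite('pics/w15c.png',cv2.resize(g['frame'][130:330,200:440,::-1],None,fx=3,fy=3))
yaw=.114; p=s['eef_pos']
C=loc([.5243,-.2203,0],yaw,[.0302,-.0002,0]); print('caddy est',C)
for t in (.45,.5,.55,.6):
  G=loc(C,yaw,[-.035,0,.088]); R1=toolR(yaw,t); z=R1.apply([0,0,1]); q=s['q']
  for b in (.1,.0):
    x=ik(G+(.033-b)*z,R1,4,q0=q); print(t,b,[k.round(2).tolist() for k in x])
```

```text
25.325 [ 0.50049566 -0.2225686   0.18917264] [-3.13624725  0.20527762 -3.02740764] [-0.09  0.06 -0.43 -0.05 -0.88 -1.34]
caddy est [ 0.55432672 -0.21706335  0.        ]
0.45 0.1 [[-0.17, 0.0, -0.6, -0.23, -0.55, -1.11]]
0.45 0.0 [[-0.15, 0.2, -0.6, -0.34, -0.35, -1.01]]
0.5 0.1 [[-0.2, -0.01, -0.61, -0.3, -0.51, -1.03]]
0.5 0.0 [[-0.18, 0.2, -0.59, -0.44, -0.33, -0.89]]
0.55 0.1 [[-0.23, -0.02, -0.62, -0.39, -0.48, -0.92]]
0.55 0.0 [[-0.23, 0.19, -0.57, -0.57, -0.33, -0.74]]
0.6 0.1 [[-0.28, -0.02, -0.61, -0.5, -0.47, -0.79]]
0.6 0.0 [[-0.28, 0.19, -0.55, -0.7, -0.34, -0.56]]
```

View pics/w15c.png

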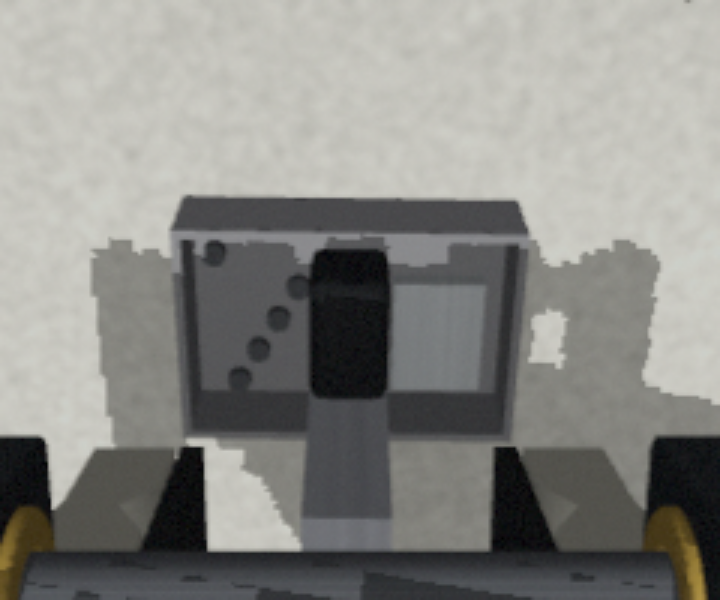

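Run:
```python
from ik import *
th=np.array([.6905,-.019,.178])
for psi in (.14,.17,.2):
  for t in (.45,.47,.5):
    R1=toolR(psi,t); z=R1.apply([0,0,1]); q=np.array([.28,.24,-.62,.2,-.23,-1.9])
    out=[]
    for dz,dx in ((-.006,0),(0,0),(.04,0),(.04,-.07)):
        G=loc(th,psi,[-.035+dx,0,-.052+dz]); x=ik(G+.033*z,R1,1,q0=q); out.append(x[0].round(2).tolist() if x else None)
    print(psi,t,out)
```

```text
0.14 0.45 [[0.28, 0.25, -0.69, 0.32, -0.19, -2.01], [0.28, 0.24, -0.68, 0.29, -0.22, -1.98], [0.29, 0.19, -0.6, 0.19, -0.35, -1.89], [0.31, 0.08, -0.75, 0.25, -0.31, -1.97]]
0.14 0.47 [[0.26, 0.24, -0.76, 0.48, -0.11, -2.15], [0.27, 0.23, -0.73, 0.39, -0.15, -2.08], [0.29, 0.18, -0.63, 0.23, -0.31, -1.92], [0.31, 0.07, -0.79, 0.3, -0.26, -2.01]]
0.14 0.5 [None, None, [0.29, 0.17, -0.68, 0.3, -0.24, -2.0], [0.29, 0.06, -0.85, 0.42, -0.18, -2.12]]
0.17 0.45 [[0.28, 0.25, -0.65, 0.21, -0.23, -1.87], [0.28, 0.24, -0.64, 0.2, -0.25, -1.86], [0.28, 0.19, -0.57, 0.14, -0.37, -1.8], [0.3, 0.08, -0.72, 0.18, -0.33, -1.86]]
0.17 0.47 [[0.27, 0.25, -0.69, 0.28, -0.17, -1.93], [0.28, 0.24, -0.67, 0.25, -0.2, -1.91], [0.28, 0.18, -0.6, 0.16, -0.33, -1.83], [0.3, 0.07, -0.75, 0.21, -0.29, -1.89]]
0.17 0.5 [None, [0.23, 0.23, -0.79, 0.53, -0.06, -2.16], [0.28, 0.18, -0.64, 0.21, -0.26, -1.87], [0.3, 0.06, -0.8, 0.28, -0.22, -1.95]]
0.2 0.45 [[0.27, 0.25, -0.61, 0.12, -0.26, -1.76], [0.27, 0.25, -0.6, 0.12, -0.27, -1.75], [0.27, 0.19, -0.55, 0.09, -0.38, -1.72], [0.29, 0.08, -0.69, 0.11, -0.35, -1.75]]
0.2 0.47 [[0.27, 0.25, -0.64, 0.15, -0.21, -1.78], [0.27, 0.24, -0.63, 0.14, -0.23, -1.77], [0.27, 0.19, -0.57, 0.1, -0.35, -1.73], [0.29, 0.08, -0.71, 0.13, -0.31, -1.77]]
0.2 0.5 [[0.27, 0.24, -0.7, 0.24, -0.14, -1.86], [0.27, 0.23, -0.68, 0.21, -0.16, -1.84], [0.28, 0.18, -0.6, 0.13, -0.29, -1.76], [0.29, 0.07, -0.75, 0.16, -0.25, -1.81]]
```

Run:
```python
from h import *
p,r,s=cur(); yaw=.114; R1=toolR(yaw,.46); z=R1.apply([0,0,1]); G=loc([.5543,-.2171,0],yaw,[-.035,0,.087])
a,p1,r1=rows(p,r,G+(.033-.1)*z,R1,4);print(a)
a,p1,r1=rows(p1,r1,G+.033*z,R1,6);print(a,p1)
```

```text
4.6 -0.2 9.5 -0.001 -0.064 0; 5.1 -0.2 9.2 -0.001 -0.064 0; 5.7 -0.2 8.8 -0.001 -0.064 0; 6.3 -0.2 8.4 -0.001 -0.064 0
-0 0 16.7 -0 -0 0; -0 0 16.6 -0 -0 0; -0 0 16.7 -0 -0 0; -0 0 16.7 -0 -0 0; -0 0.1 16.6 -0 -0 0; -0.1 -0 16.7 -0 -0 0 [ 0.53411335 -0.21938401  0.05745201]
```

Call:
step_arm --commands "4.6 -0.2 9.5 -0.001 -0.064 0; 5.1 -0.2 9.2 -0.001 -0.064 0; 5.7 -0.2 8.8 -0.001 -0.064 0; 6.3 -0.2 8.4 -0.001 -0.064 0; 0 0 0 0 0 0"

```text
t: 26.0
eef_pos: [0.4878, -0.2244, 0.1445]
ee_rot: [3.14, 0.455, -3.029]
force: [1.2, 0.3, -0.2]
width: 0.044
```

Call:
step_arm --commands "0 0 16.7 0 0 0; 0 0 16.6 0 0 0; 0 0 16.7 0 0 0; 0 0 16.7 0 0 0; 0 0.1 16.6 0 0 0; 0 0 14.7 0 0 0; 0 0 0 0 0 0"

```text
t: 26.88
eef_pos: [0.533, -0.2194, 0.0577]
ee_rot: [-3.141, 0.457, -3.027]
force: [0.5, -0.2, 0.7]
width: 0.0443
```

Run:
```python
from h import *
s,g=shot('wrist','w16.png'); print(s['t'],s['eef_pos'],s['ee_rot'],s['force'])
cv2.imwrite('pics/w16c.png',cv2.resize(g['frame'][130:400,180:460,::-1],None,fx=2.8,fy=2.2))
```

```text
26.875 [ 0.53299666 -0.21944086  0.05767091] [-3.14141666  0.45663195 -3.02712507] [ 0.51660983 -0.16236055  0.66165233]
```

View pics/w16c.png

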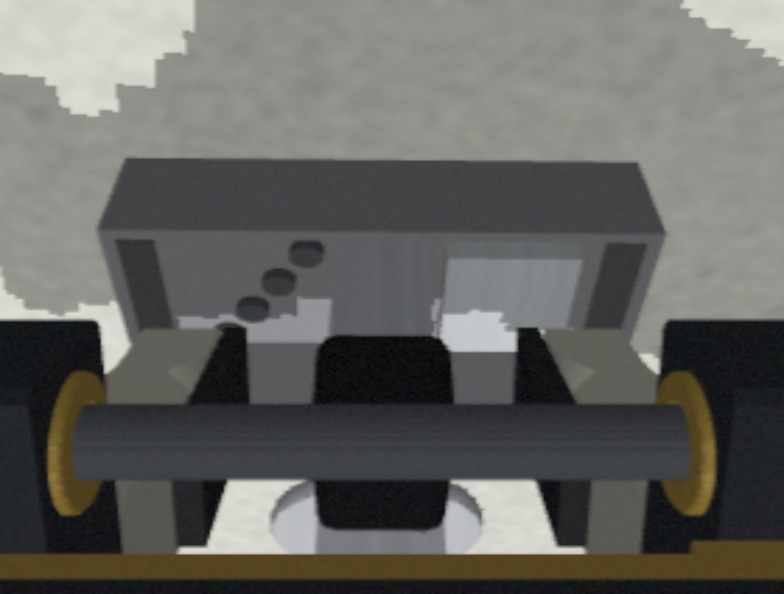

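Call:
step_arm --commands "0 0 0 0 0 0; 0 0 0 0 0 0; 0 0 0 0 0 0; 0 0 0 0 0 0" --jaw 5 --grip_force 45

```text
t: 27.42
eef_pos: [0.5332, -0.2196, 0.0597]
ee_rot: [-3.14, 0.459, -3.026]
force: [-2.4, 0.0, 4.6]
width: 0.02
```

Run:
```python
from h import *
s,g=shot('wrist','w17.png'); print(s['t'],s['eef_pos'],s['ee_rot'],s['force'],s['width'])
```

```text
27.425 [ 0.53322888 -0.21962851  0.0596919 ] [-3.1403061   0.45942675 -3.02643116] [-2.36577836  0.02408     4.56563269] 0.019960562067723803
```

Run:
```python
from ik import *
s,g=load('w16.png')
U=[(180+x/2.8,130+y/2.2) for x,y in [(126,158),(637,163),(100,232),(664,233)]]
P=loc([.5543,-.2171,0],.114,np.array([[-.030,-.055,0],[-.030,.055,0],[-.030,-.055,.03],[-.030,.055,.03]]))
print((proj(s,g,P)-U).round(1))
p,r,s=cur(); B=np.array([.6905,-.019,.178]); psi=.17
a,p1,r1=rows(p,r,p+[0,0,.08],r,5);print(a)
R1=toolR(psi,.4594)
def T(th): return np.array(th)-R.from_euler('z',psi).apply([.0213,.0001,.0803])
pre=loc(B,.09,[-.08,0,.042]); print(pre,T(pre))
a,p1,r1=rows(p1,r1,T(pre),R1,8);print(a,p1)
q=ik(T(pre),R1,1,q0=np.array([.3,.08,-.72,.18,-.33,-1.86]));print(q)
```

```text
[[-1.7  1.4]
 [-2.7 -0.9]
 [-2.7  0.4]
 [-2.4 -0.2]]
-7.1 -0 -14.3 0 0 0; -7.1 -0 -14.4 0 0 0; -7.1 -0.1 -14.3 0 0 0; -7.1 0 -14.4 0 0 0; -7.1 0 -14.3 0 0 0
[ 0.61082378 -0.02619028  0.22      ] [ 0.58984774 -0.02989243  0.1397    ]
-8.7 22.8 4.3 -0.003 -0 -0.006; -8.9 22.6 4.4 -0.003 -0 -0.006; -9 22.7 4.4 -0.003 -0 -0.006; -9.2 22.5 4.5 -0.003 -0 -0.006; -9.3 22.5 4.5 -0.003 -0 -0.006; -9.4 22.4 4.7 -0.003 -0 -0.006; -9.5 22.4 4.7 -0.003 -0 -0.006; -9.7 22.2 4.7 -0.003 -0 -0.006 [ 0.58981319 -0.02992947  0.13972209]
[array([ 0.31829226,  0.0506301 , -0.76294023,  0.21714071, -0.3090156 ,
       -1.91105538])]
```

Call:
step_arm --commands "-3.5 0 -7.2 0 0 0; -7.1 0 -14.4 0 0 0; -7.1 -0.1 -14.3 0 0 0; -7.1 0 -14.4 0 0 0; -7.1 0 -14.3 0 0 0; -3.6 0 -7.2 0 0 0"

```text
t: 28.22
eef_pos: [0.5336, -0.2197, 0.1409]
ee_rot: [-3.14, 0.46, -3.026]
force: [-0.4, 0.2, -3.0]
width: 0.0197
```

Call:
step_arm --commands "-8.7 22.8 4.3 -0.003 0 -0.006; -8.9 22.6 4.4 -0.003 0 -0.006; -9 22.7 4.4 -0.003 0 -0.006; -9.2 22.5 4.5 -0.003 0 -0.006; -9.3 22.5 4.5 -0.003 0 -0.006; -9.4 22.4 4.7 -0.003 0 -0.006; -9.5 22.4 4.7 -0.003 0 -0.006; -9.7 22.2 4.7 -0.003 0 -0.006"

```text
t: 29.22
eef_pos: [0.5898, -0.0291, 0.1392]
ee_rot: [-3.141, 0.458, -2.973]
force: [0.3, 0.2, -1.6]
width: 0.0196
```

Run:
```python
from h import *
s,g=shot('wrist','w18.png'); print(s['t'],s['eef_pos'],s['ee_rot'],s['force'],s['q'].round(2),s['width'])
s,g=shot('scene','s18.png')
cv2.imwrite('pics/s18c.png',cv2.resize(g['frame'][170:330,180:340,::-1],None,fx=3.7,fy=3.7))
s,g=shot('top','t18.png')
cv2.imwrite('pics/t18c.png',cv2.resize(g['frame'][100:260,220:400,::-1],None,fx=3.7,fy=3.7))
```

```text
29.225 [ 0.58975481 -0.02907964  0.13922701] [-3.14091757  0.45823956 -2.97305454] [ 0.3443463   0.19423802 -1.6305893 ] [ 0.32  0.05 -0.77  0.23 -0.31 -1.92] 0.019615216421828213
```

View pics/w18.png

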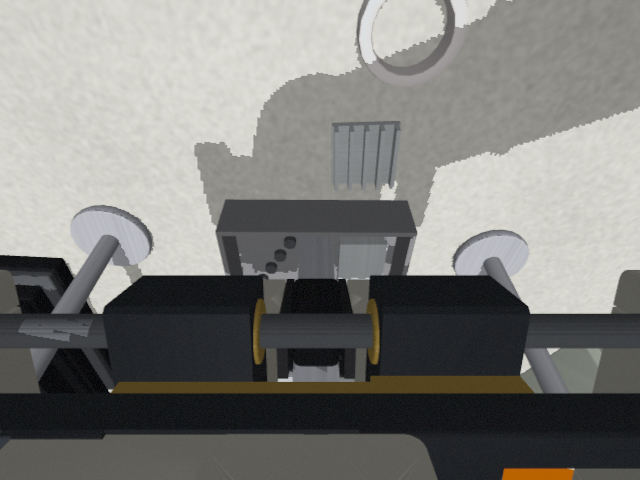

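View pics/s18c.png

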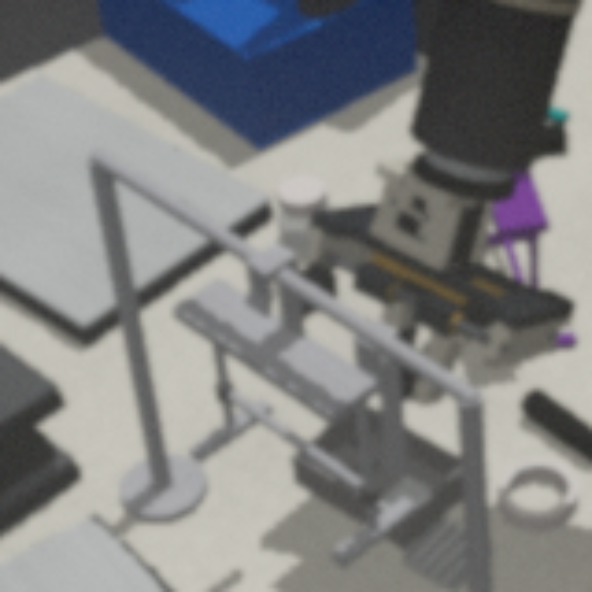

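View pics/t18c.png

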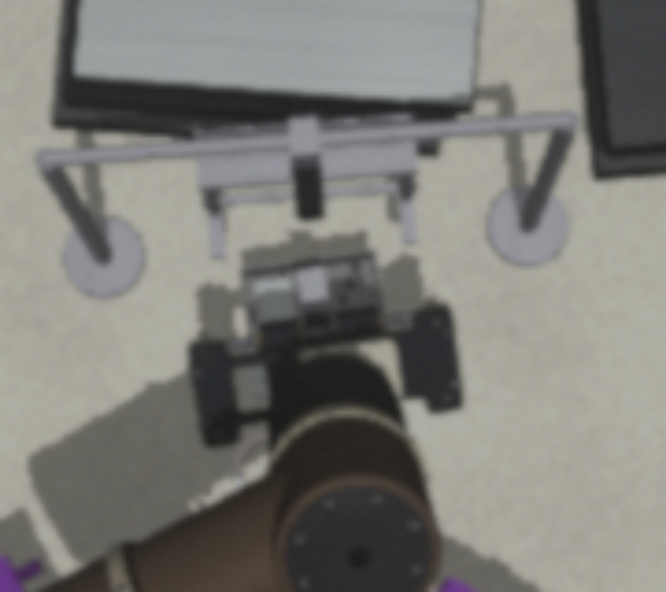

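```bash
cat > ov.py <<'E'
from h import *
import sys
k=sys.argv[1]; B=np.array([.6905,-.019,.178])
for n,(x0,y0) in {'t':(220,100),'s':(180,170)}.items():
    s,g=load(n+k+'.png'); im=cv2.resize(g['frame'][y0:y0+160,x0:x0+180,::-1],None,fx=4.4,fy=3.7*4.4/3.7*.85,interpolation=3)
    fx,fy=4.4,3.74
    p=s['eef_pos']; psi=s['ee_rot'][2]+np.pi; th=p+R.from_euler('z',psi).apply([.0213,.0001,.0803])
    def mk(P,c):
        q=(proj(s,g,P)[0]-[x0,y0]+.5)*[fx,fy]; cv2.circle(im,tuple(int(v) for v in q),2,c,-1)
    for y in np.linspace(-.07,.07,9): mk(loc(B,.09,[0,y,0]),(0,255,0))
    for P in [(-35,75,8),(-35,-75,8),(35,75,8),(35,-75,8),(-46,-10,163),(-46,10,163)]: mk(loc([B[0],B[1],.136],.09,np.array(P)/1000),(0,255,255))
    for P in [(-12,-10,8),(-12,10,8),(12,-10,8),(12,10,8),(12,-10,-31),(12,10,-31),(-30,55,-110),(-30,-55,-110),(45,55,-110),(45,-55,-110)]: mk(loc(th,psi,np.array(P)/1000),(0,0,255))
    cv2.imwrite('pics/o%s%s.png'%(n,k),im); print(th,psi)
E
python3 ov.py 18
```

```text
[ 0.61123824 -0.02460506  0.21962438] 0.17078016266330742
[ 0.61196581 -0.02364141  0.21996133] 0.169927568730333
```

View pics/ot18.png

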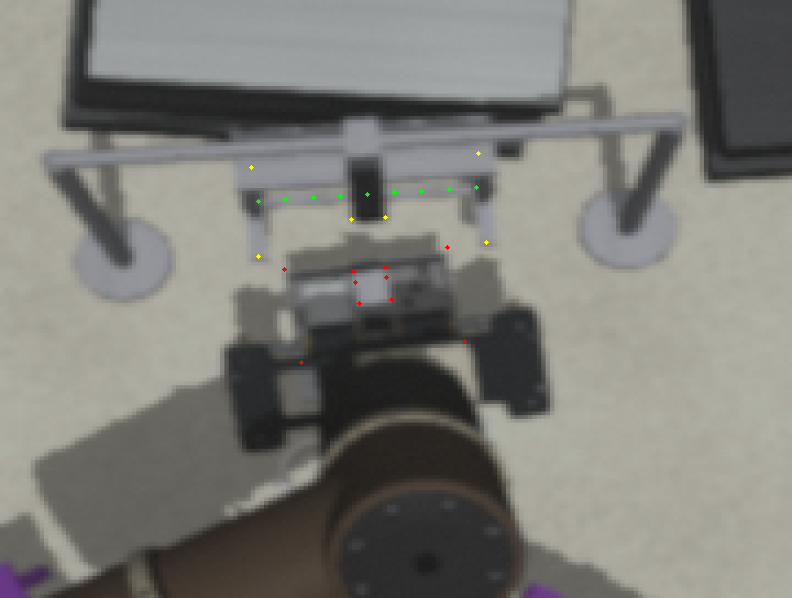

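View pics/os18.png

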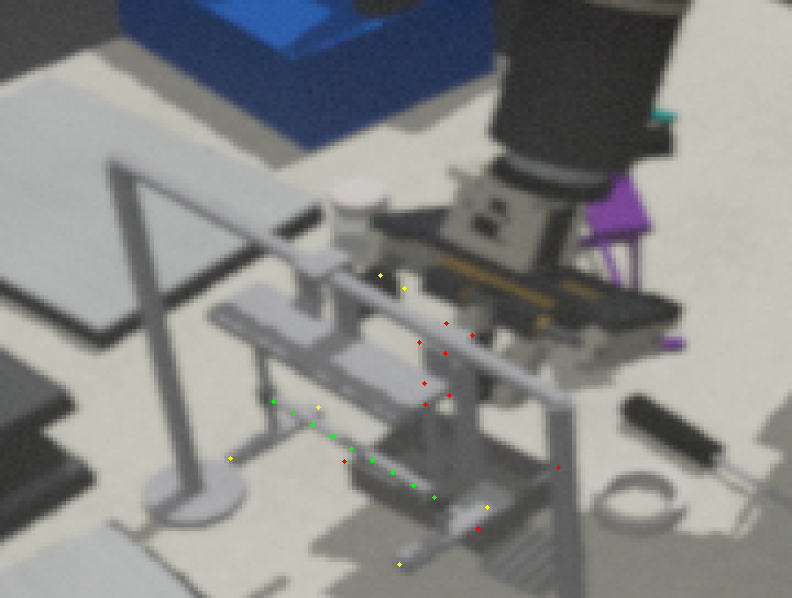

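Run:
```python
from ik import *
p,r,s=cur(); th=p+R.from_euler('z',.17).apply([.0213,.0001,.0803]); d=np.array([.6905,-.019,.2205])-th; print(th,d)
print(rows(p,r,p+d*.75,r,4)[0]); print(rows(p,r,p+d*.25,r,3)[0])
print(rows(p,r,p-[0,0,.01],r,1)[0])
```

```text
[ 0.61060944 -0.0254293   0.21932406] [0.07989056 0.0064293  0.00117594]
-13.5 -1.3 6.4 0 0 0; -13.5 -1.4 6.4 0 0 0; -13.6 -1.3 6.5 0 0 0; -13.5 -1.4 6.4 0 0 0
-6 -0.6 2.9 0 0 0; -6 -0.6 2.8 0 0 0; -6 -0.6 2.9 0 0 0
4.4 0 9 0 0 0
```

Call:
step_arm --commands "-8 -0.8 3.8 0 0 0; -13.5 -1.3 6.4 0 0 0; -13.5 -1.4 6.4 0 0 0; -13.6 -1.3 6.5 0 0 0; -5.5 -0.6 2.6 0 0 0; 0 0 0 0 0 0"

```text
t: 30.12
eef_pos: [0.6499, -0.0253, 0.1397]
ee_rot: [-3.141, 0.458, -2.974]
force: [-0.4, -0.6, -3.0]
width: 0.0195
```

```bash
python3 - <<'E'
from h import *
s,g=shot('wrist','w19.png'); print(s['t'],s['eef_pos'],s['ee_rot'],s['force'],s['width'])
shot('scene','s19.png');shot('top','t19.png')
E
python3 ov.py 19
```

```text
30.125 [ 0.64993344 -0.02534281  0.13974122] [-3.14092158  0.45794216 -2.97363279] [-0.40246313 -0.62914781 -2.96031168] 0.01948818886011261
[ 0.6701566  -0.02177004  0.2201016 ] 0.16810836975713217
[ 0.67042157 -0.02174779  0.22004305] 0.1680409663106026
```

View pics/w19.png

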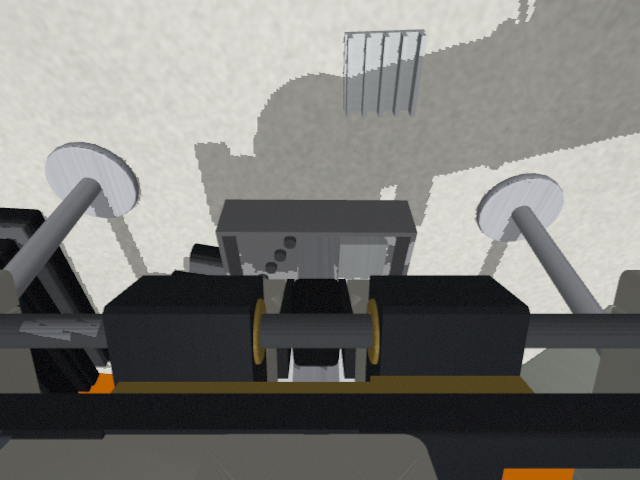

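View pics/os19.png

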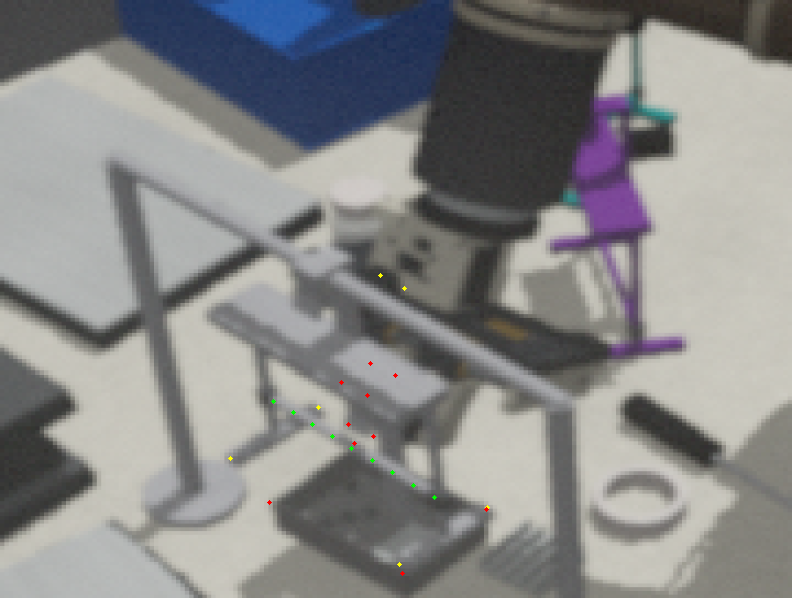

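View pics/ot19.png

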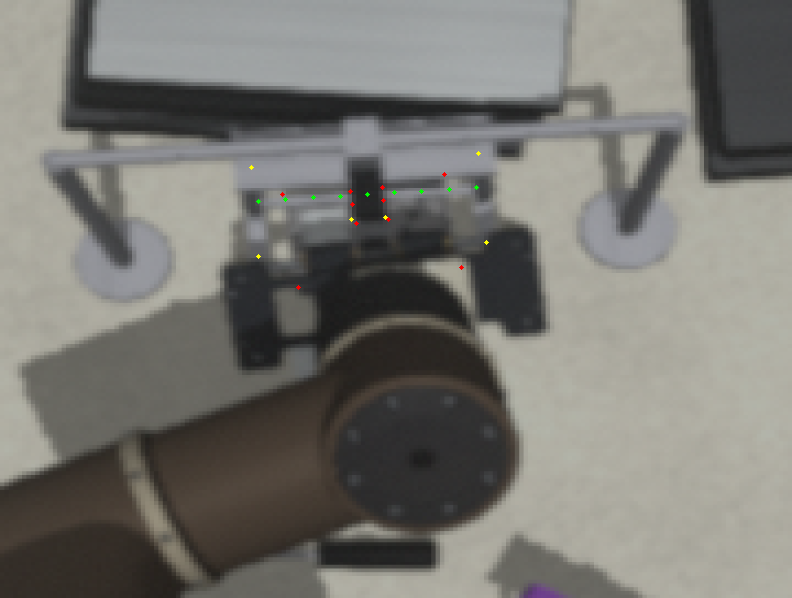

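Call:
step_arm --commands "-6 -0.5 2.9 0 0 0; -6 -0.5 2.8 0 0 0; -6 -0.5 2.9 0 0 0; 0 0 0 0 0 0; 0 0 0 0 0 0"

```text
t: 30.9
eef_pos: [0.6694, -0.0234, 0.1402]
ee_rot: [-3.141, 0.458, -2.973]
force: [-0.6, 0.3, -3.5]
width: 0.0194
```

```bash
python3 - <<'E'
from h import *
s,g=shot('wrist','w20.png'); print(s['t'],s['eef_pos'],s['ee_rot'],s['force'],s['width'],s['q'].round(2))
shot('scene','s20.png');shot('top','t20.png')
E
python3 ov.py 20
```

```text
30.9 [ 0.66940294 -0.02344934  0.14016571] [-3.14092005  0.45811907 -2.97336795] [-0.6430551   0.25883938 -3.4934912 ] 0.019376143181482154 [ 0.28  0.18 -0.58  0.15 -0.36 -1.81]
[ 0.69035206 -0.01978844  0.22059113] 0.168305354718147
[ 0.69036884 -0.01979298  0.22054264] 0.16834509176100765
```

View pics/os20.png

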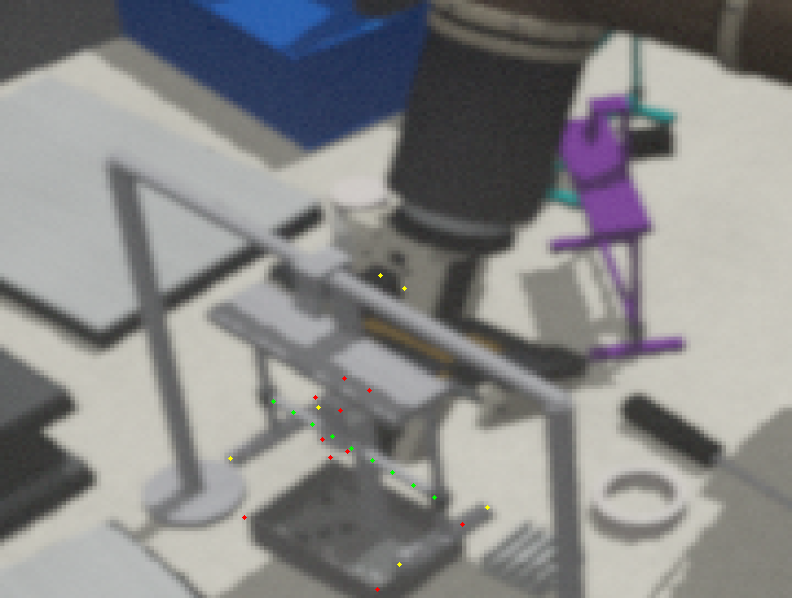

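View pics/w20.png

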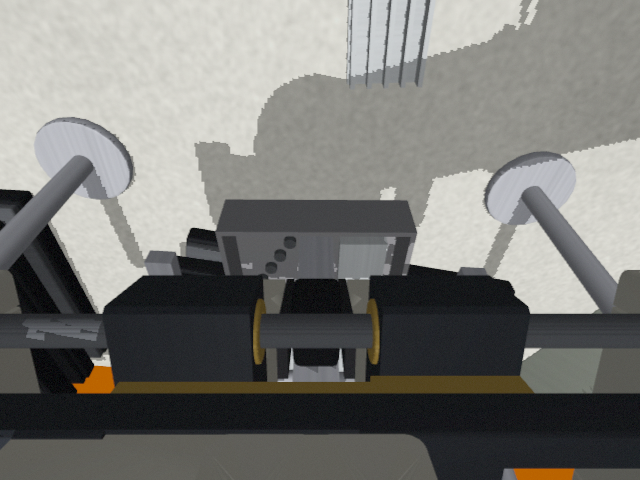

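Run:
```python
from h import *
s,g=load('s20.png')
a=g['frame'][245:305,225:305,::-1]; cv2.imwrite('pics/z20.png',cv2.resize(a,None,fx=9,fy=9,interpolation=3))
```

```text
(no output)
```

View pics/z20.png

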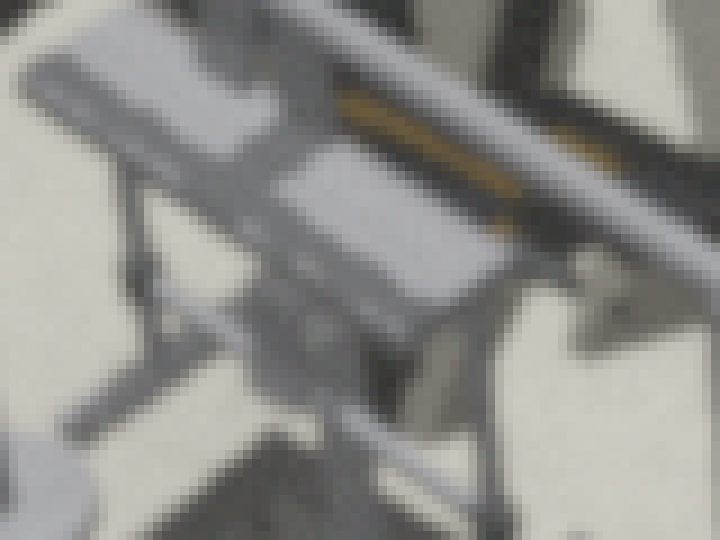

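Call:
step_arm --commands "2.2 0 4.5 0 0 0; 2.2 0 4.5 0 0 0; 1.8 0 3.6 0 0 0; 0 0 0 0 0 0"

```text
t: 31.55
eef_pos: [0.6693, -0.0235, 0.1256]
ee_rot: [-3.141, 0.457, -2.973]
force: [0.5, -0.7, -2.2]
width: 0.0195
```

Call:
step_arm --commands "0.9 0 1.8 0 0 0; 0.9 0 1.8 0 0 0; 0.9 0 1.8 0 0 0; 0 0 0 0 0 0"

```text
t: 32.05
eef_pos: [0.6701, -0.0233, 0.1208]
ee_rot: [-3.141, 0.46, -2.973]
force: [0.5, 0.2, 0.1]
width: 0.0197
```

Call:
step_arm --commands "0.9 0 1.8 0 0 0; 0.9 0 1.8 0 0 0; 0 0 0 0 0 0"

```text
t: 32.42
eef_pos: [0.6706, -0.0231, 0.1174]
ee_rot: [-3.141, 0.461, -2.973]
force: [0.4, -0.2, 5.1]
width: 0.0197
```

Call:
step_arm --commands "0.9 0 1.8 0 0 0; 0.9 0 1.8 0 0 0; 0 0 0 0 0 0"

```text
t: 32.8
eef_pos: [0.6692, -0.0235, 0.1118]
ee_rot: [-3.141, 0.458, -2.973]
force: [-0.5, 0.5, 1.8]
width: 0.0197
```

Call:
step_arm --commands "0.9 0 1.8 0 0 0; 0.9 0 1.8 0 0 0; 0 0 0 0 0 0"

```text
t: 33.17
eef_pos: [0.6691, -0.0236, 0.1077]
ee_rot: [-3.141, 0.458, -2.973]
force: [-0.5, -0.5, 0.2]
width: 0.0197
```

Call:
step_arm --commands "0.9 0 1.8 0 0 0; 0.9 0 1.8 0 0 0; 0 0 0 0 0 0"

```text
t: 33.55
eef_pos: [0.6691, -0.0236, 0.1037]
ee_rot: [-3.141, 0.458, -2.973]
force: [-0.6, -0.3, 0.4]
width: 0.0198
```

Run:
```python
from h import *
s,g=shot('scene','s21.png'); print(s['t'],s['eef_pos'],s['force'],s['q'].round(2))
a=g['frame'][245:325,225:305,::-1]; cv2.imwrite('pics/z21.png',cv2.resize(a,None,fx=7,fy=7,interpolation=3))
```

```text
33.55 [ 0.66906928 -0.02357548  0.10367979] [-0.61260262 -0.3392026   0.43986681] [ 0.28  0.23 -0.64  0.2  -0.25 -1.87]
```

View pics/z21.png

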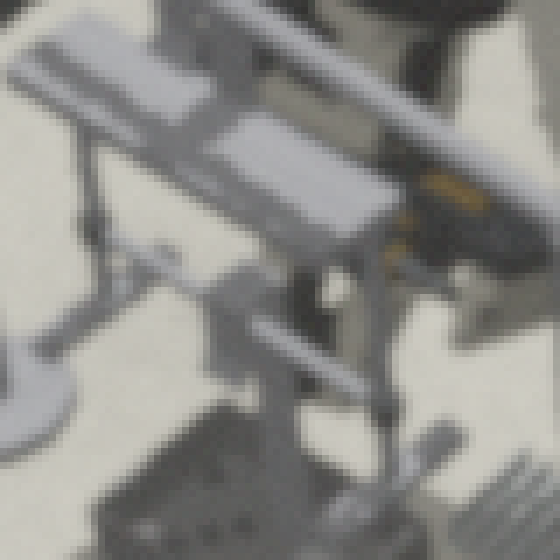

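Call:
step_arm --commands "0.9 0 1.8 0 0 0; 0.4 0 0.9 0 0 0; 0 0 0 0 0 0"

```text
t: 33.98
eef_pos: [0.6691, -0.0236, 0.1007]
ee_rot: [-3.141, 0.457, -2.973]
force: [-0.3, 0.3, -0.5]
width: 0.0199
```

Call:
step_arm --commands "0.4 0 0.9 0 0 0; 0.4 0 0.9 0 0 0; 0 0 0 0 0 0"

```text
t: 34.35
eef_pos: [0.6694, -0.0235, 0.099]
ee_rot: [-3.141, 0.458, -2.973]
force: [0.5, -0.7, -2.8]
width: 0.0197
```

Call:
step_arm --commands "0.4 0 0.9 0 0 0; 0 0 0 0 0 0"

```text
t: 34.6
eef_pos: [0.6701, -0.0233, 0.0987]
ee_rot: [-3.141, 0.46, -2.973]
force: [-0.4, 0.8, -0.4]
width: 0.0194
```

Call:
step_arm --commands "0.4 0 0.9 0 0 0; 0 0 0 0 0 0; 0 0 0 0 0 0"

```text
t: 34.98
eef_pos: [0.6707, -0.0231, 0.0984]
ee_rot: [-3.141, 0.461, -2.973]
force: [-0.0, 0.7, 5.1]
width: 0.0198
```

Call:
step_arm --commands "-0.5 0 -1 0 0 0; 0 0 0 0 0 0; 0 0 0 0 0 0"

```text
t: 35.35
eef_pos: [0.6697, -0.0234, 0.0984]
ee_rot: [-3.141, 0.459, -2.973]
force: [0.2, -0.1, 4.4]
width: 0.0196
```

Call:
step_arm --commands "0 0 0 0 0 0; 0 0 0 0 0 0; 0 0 0 0 0 0; 0 0 0 0 0 0" --jaw 28

```text
t: 35.85
eef_pos: [0.6695, -0.0235, 0.0982]
ee_rot: [-3.141, 0.458, -2.973]
force: [0.2, 0.1, -0.3]
width: 0.0281
```

Run:
```python
from h import *
s,g=shot('wrist','w22.png'); print(s['t'],s['eef_pos'],s['force'],s['q'].round(2))
s,g=shot('scene','s22.png'); 
a=g['frame'][215:335,205:325,::-1]; cv2.imwrite('pics/z22.png',cv2.resize(a,None,fx=5,fy=5,interpolation=3))
```

```text
35.85 [ 0.66954284 -0.02345235  0.09818746] [ 0.1614763   0.0875962  -0.27416905] [ 0.28  0.24 -0.65  0.22 -0.23 -1.88]
```

View pics/z22.png

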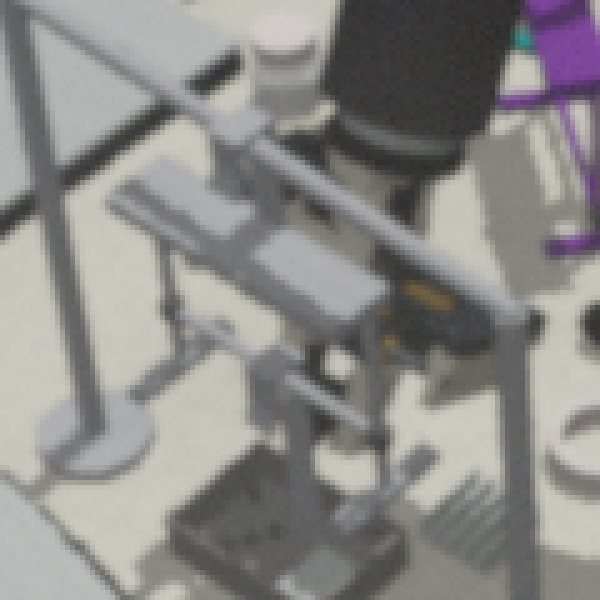

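View pics/w22.png

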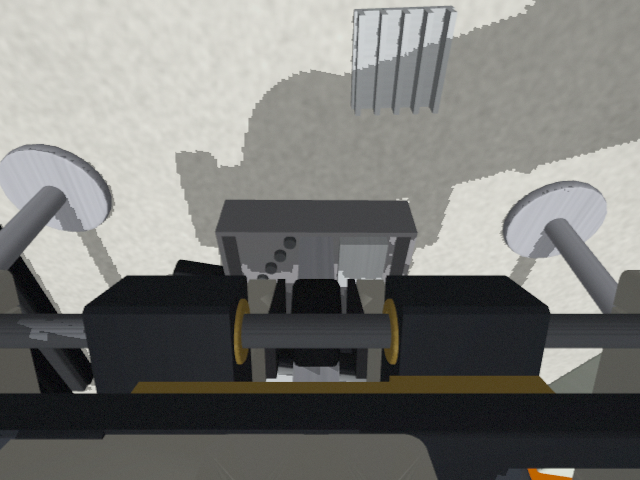

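Call:
step_arm --commands "0 0 -4 0 0 0; 0 0 -10 0 0 0; 0 0 -16 0 0 0; 0 0 -20 0 0 0; 10 0 -15 0 0 0; 20 0 -15 0 0 0; 20 0 -15 0 0 0; 10 0 -5 0 0 0" --jaw 40

```text
t: 36.95
eef_pos: [0.5715, -0.0401, 0.1621]
ee_rot: [-3.141, 0.46, -2.973]
force: [0.8, -0.0, 0.2]
width: 0.0401
```

Call:
step_arm --commands "10 0 -20 0 0 0; 10 0 -20 0 0 0; 5 0 -10 0 0 0; 0 0 0 0 0 0; 0 0 0 0 0 0; 0 0 0 0 0 0; 0 0 0 0 0 0; 0 0 0 0 0 0"

```text
t: 37.95
eef_pos: [0.5292, -0.0472, 0.195]
ee_rot: [-3.141, 0.458, -2.973]
force: [0.5, 0.1, -0.6]
width: 0.0401
```

Run:
```python
from h import *
s,g=shot('wrist','w23.png'); print(s['t'],s['eef_pos'],s['force'])
s,g=shot('scene','s23.png'); 
a=g['frame'][205:335,195:345,::-1]; cv2.imwrite('pics/z23.png',cv2.resize(a,None,fx=5.3,fy=4.6,interpolation=3))
s,g=shot('top','t23.png')
```

```text
37.95 [ 0.52916351 -0.04719743  0.19499181] [ 0.51702833  0.06179604 -0.64968122]
```

View pics/z23.png

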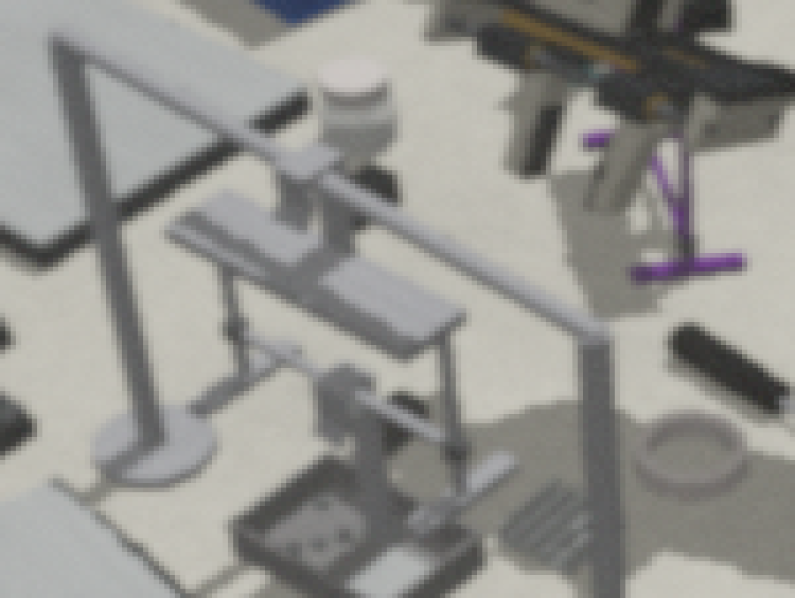

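View pics/w23.png

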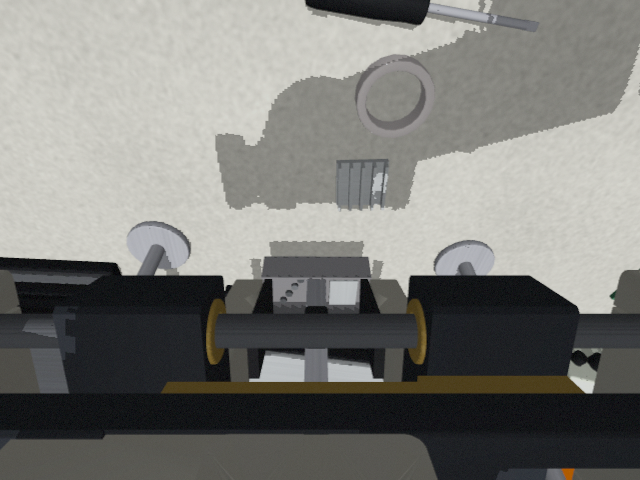

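View pics/t23.png

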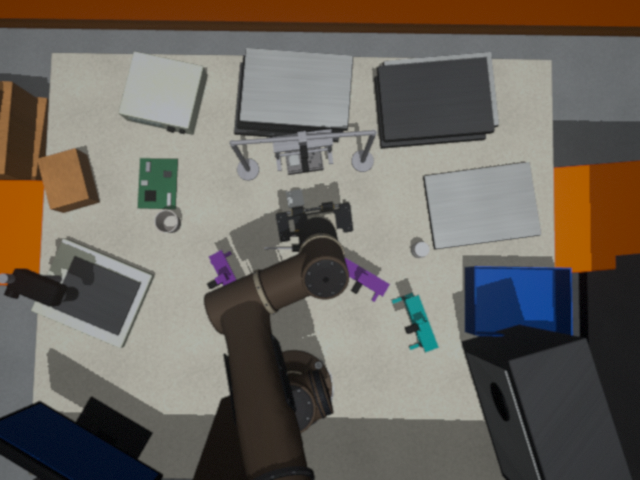

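Run:
```python
from h import *
p,r,s=cur(); print(rows(p,r,[.47,-.045,.32],toolR(.12,.65),6)[0])
```

```text
-0.5 2 -22.9 0.004 -0.032 0.007; -1.3 1.9 -22.9 0.004 -0.032 0.007; -2 1.8 -22.9 0.004 -0.032 0.007; -2.7 1.8 -22.8 0.004 -0.032 0.007; -3.4 1.7 -22.7 0.004 -0.032 0.007; -4.2 1.6 -22.5 0.004 -0.032 0.007
```

Call:
step_arm --commands "-0.5 2 -22.9 0.004 -0.032 0.007; -1.3 1.9 -22.9 0.004 -0.032 0.007; -2 1.8 -22.9 0.004 -0.032 0.007; -2.7 1.8 -22.8 0.004 -0.032 0.007; -3.4 1.7 -22.7 0.004 -0.032 0.007; -4.2 1.6 -22.5 0.004 -0.032 0.007; 0 0 0 0 0 0; 0 0 0 0 0 0"

```text
t: 39.1
eef_pos: [0.47, -0.0448, 0.3196]
ee_rot: [3.14, 0.65, -3.022]
force: [0.6, -0.5, -0.7]
width: 0.0397
```

Run:
```python
from h import *
s,g=shot('wrist','w24.png'); print(s['t'],s['eef_pos'])
cv2.imwrite('pics/z24.png',cv2.resize(g['frame'][130:330,200:440,::-1],None,fx=3.3,fy=3,interpolation=3))
s,g=shot('scene','s24.png'); s0,g0=load('s23.png')
d=np.abs(g['frame'].astype(int)-g0['frame']).max(2)[205:335,195:300]; print('diff',d.mean(),d.max())
s,g=load('s24.png'); cv2.imwrite('pics/z24s.png',cv2.resize(g['frame'][270:330,230:300,::-1],None,fx=9,fy=9,interpolation=3))
```

```text
39.1 [ 0.47001113 -0.04484686  0.31962981]
diff 9.223223443223443 140
```

View pics/z24.png

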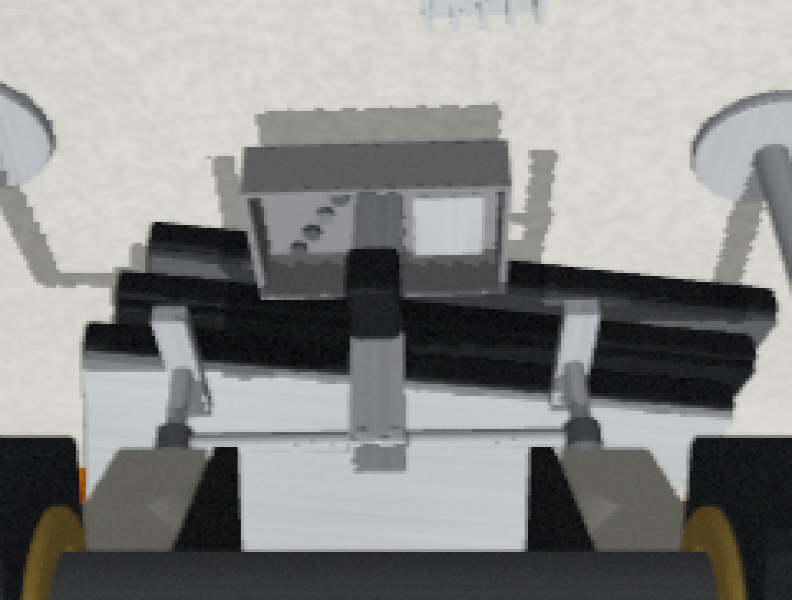

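View pics/z24s.png

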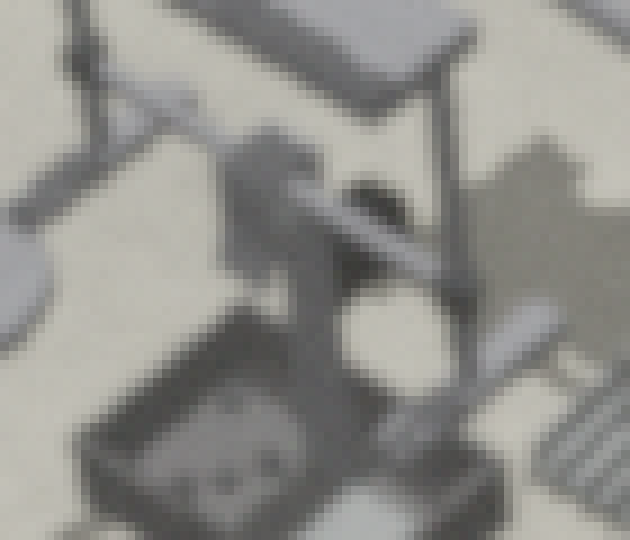

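Call:
step_arm --commands "0 0 0 0 0 0; 0 0 0 0 0 0; 0 0 0 0 0 0; 0 0 0 0 0 0"

```text
t: 39.7
eef_pos: [0.4701, -0.045, 0.32]
ee_rot: [3.14, 0.65, -3.023]
force: [-0.3, 0.2, 0.0]
width: 0.0396
```

Run:
```python
from h import *
s,g=shot('scene','s25.png'); s0,g0=load('s24.png')
d=np.abs(g['frame'].astype(int)-g0['frame']).max(2)[205:335,195:300]; print('diff',d.mean(),d.max(),s['t'])
s,g=shot('wrist','w25.png'); s0,g0=load('w24.png')
d=np.abs(g['frame'].astype(int)-g0['frame']).max(2)[130:300,200:440]; print('diff',d.mean(),d.max(),(d>40).sum())
```

```text
diff 1.839194139194139 9 39.7
diff 3.863088235294118 121 281
```

Scene difference is pure noise, so both hang still. The wrist difference is edge-only, from sub-millimetre arm jitter. Handing in.

```bash
python3 -c "
from station import *
print(job_done())"
```

```text
the job is handed in; nothing more can be done
None
```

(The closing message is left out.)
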